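# Ready the spirometer: reject, refit and restock the mouthpieces

## Robot

A 7-joint arm with a two-finger parallel gripper is mounted at the origin on a cart in front of the work surface, level with it; the furniture and walls round the work are solid. World frame = base frame: x ahead of the robot, y to its left, z up, the work surface at z = 0. Lengths are in m, angles in rad, forces in N, time in s.
With the tool pointing down it reaches from about 0.4 to 0.85 m from the base axis. Payload 10.4 kg.
Tool frame: the origin (TCP) lies at the very end of the fingers, on their centre line; the grasp point (between the pads) lies r.hold_point_z behind it (r.hold_point_z is the distance from the TCP to the grasp point, in m); z points along the fingers, y is the direction in which the jaws open and shut (so a half turn about z gives the same grasp; the last joint's range is limited). The gripper opens to 87 mm and grips with 3 to 60 N. Pads are 19 mm wide; open, the fingers measure 117 mm over their backs; the gripper's body (75 mm by 190 mm) begins 51 mm behind the grasp point.
Start: joints at [1.294, 0.332, -0.065, 1.46, 0.022, 1.35, -0.088], TCP at [0.157, -0.605, 0.223] pointing down, gripper open.
Joint ranges: [-2.6, 2.6], [-0.5, 2.12], [-1.47, 1.34], [0.16, 2.42], [-1.27, 4.41], [0.06, 2.06], [-2.6, 2.6]. Speed limits (rad/s): [2.22, 2.22, 2.79, 2.79, 3.14, 3.14, 3.14].

## Interface

Orientations are given as a unit quaternion [x, y, z, w].
In Python, from bench import r gives the robot as it stands.
- The arm moves only by the tool send_rows, never from a script. Its argument "commands" is a list of rows, each a list of 7 numbers: the shift along the world's x, y, z normalised to -1 to 1, where 1 is 0.03 m, then the turn, a rotation vector about the world's x, y, z normalised to -1 to 1, where 1 is 5 degrees, then the gripper command: -1 is fully open, 1 is shut, values between are in proportion. In form: [[tx, ty, tz, ax, ay, az, jaw], ...]. A call has 1 to 10 rows; each row shifts and turns the pose as measured when the row begins; what a row does not reach is not made up. A row lasts 1/12 s, in which the tool goes at most 41.7 mm and 7.16 degrees, less where a joint would pass 70% of its speed; a pose out of reach is approached as far as the arm can. A call with a number of a shift or a turn outside -1 to 1 is refused whole. A call with a gripper value outside its range is refused whole. The fingers move at their own pace and stop on an object; "grip_force" is the grip in N (left out, the last holds). Time passes only in rows, so rows that do not move let the fingers close. It gives the time, the measured TCP pose, the force and the opening at its end, in the units of the state.
- r.read_state(): the state, without advancing time (a new reading comes with each control period).
- r.camera(name): name is "side" or "top" or "wrist"; returns the picture (480x640x3 uint8, blue, green, red); there is no depth.
- r.calibration(name): a dict with "K" (3x3 intrinsics, pixels), "dist" ([k1, k2, p1, p2, k3] as OpenCV has them; the pictures are not rectified), "R" (3x3) and "t" (3): a world point X has camera coordinates R X + t; the wrist camera has in their place "mount" (4x4, takes a point from camera to tool coordinates, whose origin is the TCP and whose axes are the flange's). Camera axes: x right, y down, z forward; pixel columns grow to the right and rows downward; lengths in m; the calibration is good to about 2 mm. A picture is of the moment at which its call begins: read the wrist's pose just before it. calibration takes no time and is no camera call.
- r.close_job(): hands the job in, once; it reports no verdict.
The state is a dict: "time": time; "joint_positions": joint angles; "joint_vel": joint speeds; "joint_torque": joint torques, N m; "ee_pos": TCP position; "eef_rot": TCP orientation; "ft_force": force on the tool from outside, world axes, zero at the start; "torque": the same for the moment, N m; "width": finger opening in m.
Only numpy, scipy, OpenCV 4.12 (cv2) and the standard library are available. Lean on these libraries where they do the work, as an engineer would, in place of code of your own. Each camera call takes 0.05 s, during which the arm holds its last target.

## Task

Get the spirometer ready for the next patient: put its used mouthpiece and every mouthpiece that arrived crushed in the carton lid into the kidney dish, and push the front (oldest) mouthpiece of the rack fully home on the port. Pull what is left in the rack up to the front stop, closed up and in the order it stands, and stand all the sound new mouthpieces from the carton lid upright in the lane behind it. Leave the amber bottle, the dropper bottle beside it and the temperature logger where they are.

Things in the scene. Friction and masses are not known exactly. Their poses are not given: they have to be found in the camera images.
- port (a point): centre of the flat round shoulder (48 mm across, 66 mm above the desk) of the fixed spirometer, a white desk unit 180 x 130 mm with a sloping screen to 55 mm high. From it the port, a spigot 23.2 mm in diameter, rises straight up 34 mm, the last 8 mm tapering to 17 mm; a mouthpiece slides down over it until it meets the shoulder. z up
- lane_front (a point): the rack, a fixed aluminium trough: one lane 37 mm wide, 235 mm long inside, floor 4 mm above the desk, walls 3 mm thick with tops 14 mm above the desk. Point: on the lane floor, at the inner face of the front stop (end nearer the robot), midway across; x runs along the lane to the back, y across, z up
- used_mid (a point): used mouthpiece, on the port at the start: white card tube, open at both ends, 30 mm outside diameter, 26 mm bore, 65 mm long, 12 g, rigid, standing on end. Point: its centre, half-way up (32.5 mm above its lower end); z along the tube, up
- row_1_mid (a point): oldest unused mouthpiece, foremost in the rack at the start: white card tube, open at both ends, 30 mm outside diameter, 26 mm bore, 65 mm long, 12 g, rigid, standing on end. Point: its centre, half-way up (32.5 mm above its lower end); z along the tube, up
- row_2_mid (a point): next oldest, second in the rack at the start; same tube, same point
- row_3_mid (a point): third and last in the rack at the start; same tube, same point
- new_1_mid (a point): sound new mouthpiece (three or four are present) standing in the carton lid at the start; same tube, same point. The lid is a fixed card tray 250 x 175 mm, floor 3 mm and wall tops 18 mm above the desk; tubes in it start at least 55 mm apart, centre to centre
- new_2_mid (a point): sound new mouthpiece (three or four are present) standing in the carton lid at the start; same tube, same point. The lid is a fixed card tray 250 x 175 mm, floor 3 mm and wall tops 18 mm above the desk; tubes in it start at least 55 mm apart, centre to centre
- new_3_mid (a point): sound new mouthpiece (three or four are present) standing in the carton lid at the start; same tube, same point. The lid is a fixed card tray 250 x 175 mm, floor 3 mm and wall tops 18 mm above the desk; tubes in it start at least 55 mm apart, centre to centre
- new_4_mid (a point): sound new mouthpiece (three or four are present) standing in the carton lid at the start; same tube, same point. The lid is a fixed card tray 250 x 175 mm, floor 3 mm and wall tops 18 mm above the desk; tubes in it start at least 55 mm apart, centre to centre
- crushed_1_mid (a point): crushed mouthpiece (one or two are present) standing in the carton lid at the start: the same tube with its upper end squashed: round, 30 mm across, up to 40 mm above its lower end, then flattening to a slot end 43 mm wide along its own y and 8 mm thick along its own x. Point: on its axis, 32.5 mm above its lower end; z up
- crushed_2_mid (a point): crushed mouthpiece (one or two are present) standing in the carton lid at the start: the same tube with its upper end squashed: round, 30 mm across, up to 40 mm above its lower end, then flattening to a slot end 43 mm wide along its own y and 8 mm thick along its own x. Point: on its axis, 32.5 mm above its lower end; z up
- kidney_dish: steel kidney dish, loose, 120 g, 108 mm along its x, 209 mm along its y, 33 mm high, inner floor 4 mm up; origin at the centre of its underside, z up. Upright tubes fit on its floor with centres at x = 0, y from -55 to +55 mm
- dropper: small brown dropper bottle with a black teat, beside the amber bottle, 33 mm across, 102 mm high, bystander; origin at the centre of its underside
- amber_bottle: amber bottle with a black cap, 46 mm across, 108 mm high, bystander; origin at the centre of its underside
- temp_logger: small cream temperature logger, 52 x 82 x 17 mm, bystander; origin at the centre of its underside
Things that resemble listed ones, but are neither listed nor needed, are in the scene too. Leave any pink look-alike of the part that bears new_3_mid alone.

How it is judged:
By the outcome, as a careful person would: the job done as asked, in the order asked, and still so for the second after the job is handed in, with the robot touching nothing.
Of new_1, new_2, new_3, new_4 only 3 to 4 are there at a start; the rules pass over those that are not, and their reading is None.
Of crushed_1, crushed_2 only 1 to 2 are there at a start; the rules pass over those that are not, and their reading is None.
At some moment in a run one of kidney_dish may be knocked a few centimetres aside while the robot is not near it.
It also fails if it takes over 210 s, if anything falls off the work surface, if the arm or the gripper's body presses on something with over 40 N, if the wrist force passes 120 N, or if a joint passes its speed limit or range.

## Working session

There is one attempt and no reset: what is moved stays moved. The work goes in short steps, Python scripts to look and compute and a tool call to move; the robot and the scene stay as the last step left them, time stands still between calls to the robot, and variables do not carry over. Pictures are saved under pics/ and viewed, and the job is handed in when it is done.

Besides the shell and the picture viewer there is one more tool, called after "Call:" by a JSON object that holds its "fn" and its "kwargs". send_rows: Moves the arm, as the interface text tells. Scaled input: -1 to 1 covers 0.03 m each way for a shift and 5 degrees each way for a turn. Its arguments: {"type":"object","properties":{"commands":{"type":"array"},"grip_force":{"type":"number"}},"required":["commands"]}

```bash
ls; mkdir -p pics
python3 - <<'E'
from bench import r
import cv2
s=r.read_state()
for k,v in s.items(): print(k,v)
print(r.hold_point_z)
for n in ["side","top","wrist"]:
    cv2.imwrite(f"pics/{n}0.png",r.camera(n)); print(n,r.calibration(n))
E
```

```text
pics
time 0.0
joint_positions [ 1.29437269  0.33288774 -0.06471475  1.46096939  0.02163443  1.34990667
 -0.08854128]
joint_vel [-1.27886128e-03  1.42512306e-04  9.65808510e-04 -1.41399767e-03
 -1.39559945e-04 -1.67387782e-05 -7.85408564e-05]
joint_torque [-6.99393804e-04 -6.23262405e+01  2.42129609e-02 -3.89899635e+01
 -6.14517415e-02  3.96792346e-02  1.62017495e-04]
ee_pos [ 0.15683083 -0.60458652  0.22173069]
eef_rot [ 9.91957114e-01  1.26572274e-01 -1.41838045e-04 -7.23410834e-04]
ft_force [0.25781599 0.40311834 0.30239601]
torque [-0.00097409 -0.00803028  0.0214234 ]
width 0.08723599023824552
0.0187
side {'K': array([[436.52824471,   0.        , 324.46930134],
       [  0.        , 436.52824471, 244.68163686],
       [  0.        ,   0.        ,   1.        ]]), 'dist': array([0.02640865, 0.        , 0.        , 0.        , 0.        ]), 'R': array([[-0.8743666 , -0.48518616,  0.00879972],
       [-0.24891529,  0.43286278, -0.86641272],
       [ 0.41656239, -0.75975273, -0.49925101]]), 't': array([0.52024509, 0.21438286, 0.73611178])}
top {'K': array([[535.58062925,   0.        ,
[... 336 characters left out ...]
01068e-02,  1.84771297e-03, -9.98406537e-01]]), 't': array([-0.00980301,  0.57465165,  1.41221614])}
wrist {'K': array([[372.74066439,   0.        , 316.65488859],
       [  0.        , 372.74066439, 242.73782982],
       [  0.        ,   0.        ,   1.        ]]), 'dist': array([-0.05837463,  0.        ,  0.        ,  0.        ,  0.        ]), 'mount': array([[ 3.76994220e-04, -9.54772464e-01, -2.97337182e-01,
         8.13535352e-02],
       [ 9.99999929e-01,  3.58446746e-04,  1.16901322e-04,
         4.93924275e-04],
       [-5.03461824e-06, -2.97337205e-01,  9.54772531e-01,
        -1.61991764e-01],
       [ 0.00000000e+00,  0.00000000e+00,  0.00000000e+00,
         1.00000000e+00]])}
```

View pics/top0.png

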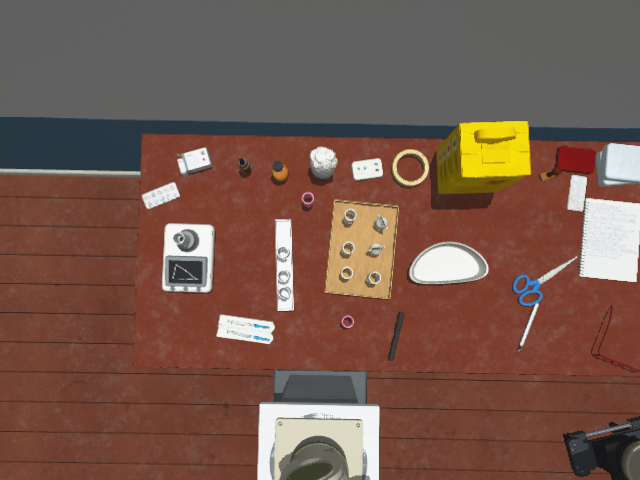

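View pics/side0.png

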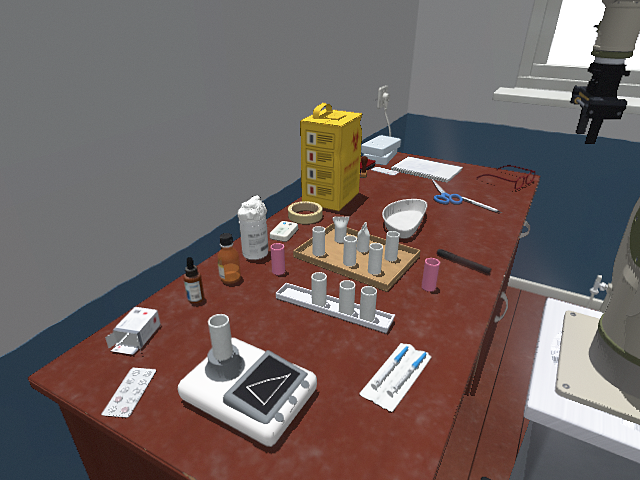

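```bash
cat > h.py <<'E'
import numpy as np, cv2
from bench import r
from scipy.spatial.transform import Rotation as Ro
def cam(name,st=None):
    c=r.calibration(name);K=c["K"];d=c["dist"]
    if name=="wrist":
        st=st or r.read_state()
        T=np.eye(4);T[:3,:3]=Ro.from_quat(st["eef_rot"]).as_matrix();T[:3,3]=st["ee_pos"]
        W=np.linalg.inv(T@c["mount"]);return K,d,W[:3,:3],W[:3,3]
    return K,d,np.array(c["R"]),np.array(c["t"])
def proj(C,X):
    K,d,R,t=C
    return cv2.projectPoints(np.atleast_2d(np.array(X,float)),cv2.Rodrigues(R)[0],t,K,d)[0][:,0]
def ray(C,uv,z):
    K,d,R,t=C
    p=cv2.undistortPoints(np.array(uv,float).reshape(-1,1,2),K,d)[:,0]
    o=-R.T@t; D=np.c_[p,np.ones(len(p))]@R
    return o+D*((z-o[2])/D[:,2])[:,None]
def snap(name,fn):
    st=r.read_state(); im=r.camera(name); cv2.imwrite("pics/"+fn,im); return im,cam(name,st),st
def crop(im,u0,u1,v0,v1,f,fn):
    cv2.imwrite("pics/"+fn,cv2.resize(im[v0:v1,u0:u1],None,fx=f,fy=f,interpolation=cv2.INTER_CUBIC))
E
python3 - <<'E'
from h import *
im=cv2.imread("pics/top0.png"); crop(im,150,290,200,340,5,"t_a.png"); crop(im,260,410,180,310,5,"t_b.png"); crop(im,390,510,220,300,6,"t_c.png")
C=cam("top")
for n,uv,z in [("row",(284,253),.069),("row",(284,276),.069),("row",(285,293),.069),("used",(181,238),.131),("lid",(350,215),.068),("lid",(348,247),.068),("lid",(347,272),.068),("lid",(373,277),.068),("cr",(381,224),.068),("cr",(375,250),.068),("dish",(448,263),.03),("rackfront",(286,309),.014),("rackback",(283,221),.014)]: print(n,ray(C,uv,z)[0].round(3))
E
```

```text
row [0.547 0.096 0.069]
row [0.488 0.095 0.069]
row [0.445 0.091 0.069]
used [0.577 0.345 0.131]
lid [ 0.649 -0.072  0.068]
lid [ 0.566 -0.068  0.068]
lid [ 0.502 -0.066  0.068]
lid [ 0.49  -0.133  0.068]
cr [ 0.627 -0.152  0.068]
cr [ 0.559 -0.137  0.068]
dish [ 0.531 -0.333  0.03 ]
rackfront [0.401 0.091 0.014]
rackback [0.635 0.105 0.014]
```

View pics/t_a.png

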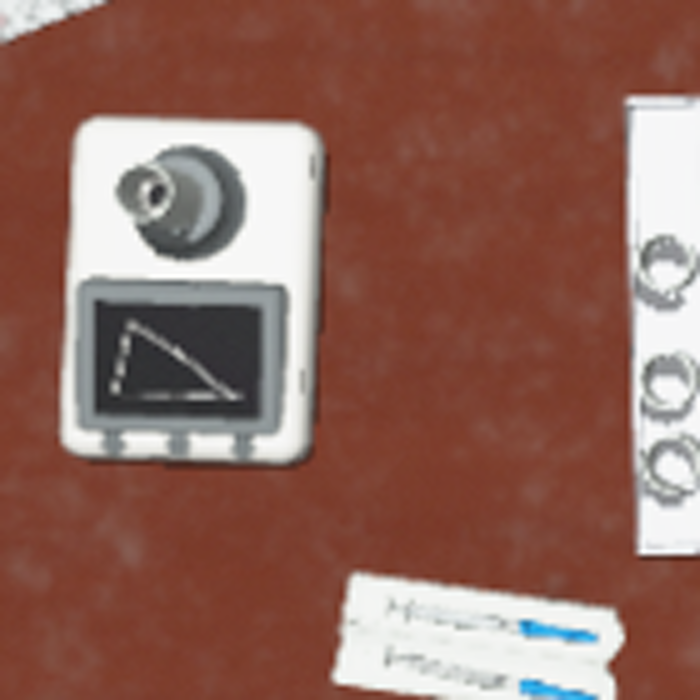

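View pics/t_b.png

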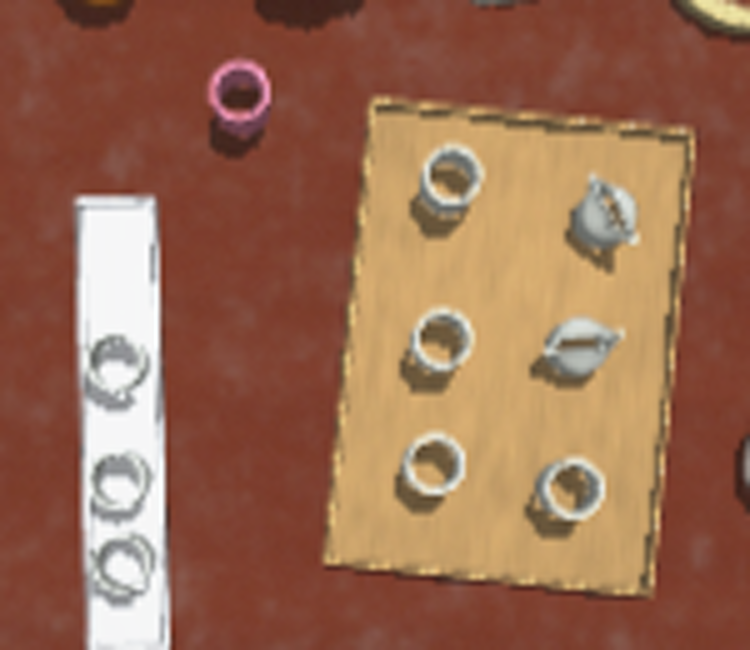

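View pics/t_c.png

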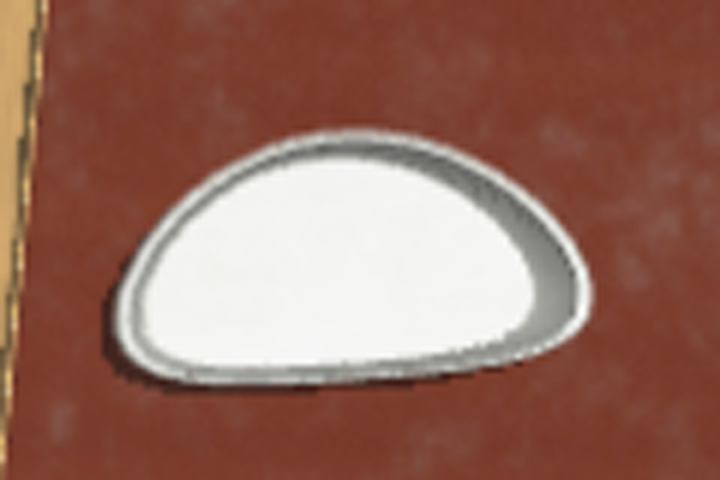

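View pics/wrist0.png

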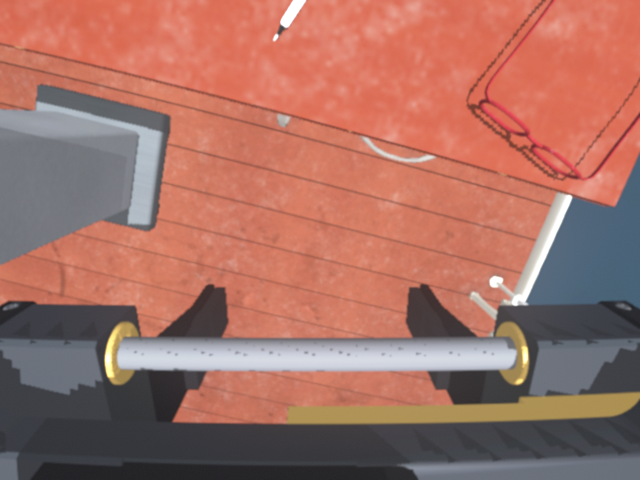

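Call:
{"fn": "send_rows", "kwargs": {"commands": [[0.9,0.9,0.2,0,0,-0.3,-1],[0.9,0.9,0.2,0,0,-0.3,-1],[0.9,0.9,0.2,0,0,-0.3,-1],[0.9,0.9,0.2,0,0,-0.3,-1],[0.9,0.9,0.2,0,0,-0.3,-1],[0.9,0.9,0.2,0,0,-0.3,-1],[0.9,0.9,0.2,0,0,-0.3,-1],[0.9,0.9,0.2,0,0,-0.3,-1],[0.9,0.9,0.2,0,0,-0.3,-1],[0.9,0.9,0.2,0,0,-0.3,-1]]}}

```text
time: 0.98
ee_pos: [0.4244, -0.3254, 0.2794]
eef_rot: [1.0, -0.019, -0.004, -0.003]
ft_force: [1.7, 0.4, -0.1]
width: 0.0872
```

Run:
```python
from h import *
im,C,st=snap("wrist","w1.png"); print(st["ee_pos"],st["joint_vel"].round(3))
```

```text
[ 0.42442302 -0.32540737  0.27942107] [-0.578  0.097 -0.357 -0.248  0.063  0.166 -1.261]
```

View pics/w1.png

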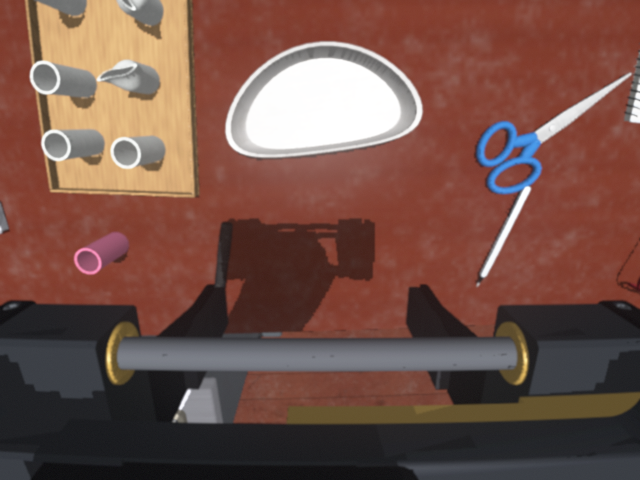

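Call:
{"fn": "send_rows", "kwargs": {"commands": [[0,1,0.1,0,0,0,-1],[0,1,0,0,0,0,-1],[0,1,0,0,0,0,-1],[0,1,0,0,0,0,-1],[0,1,0,0,0,0,-1],[0,1,0,0,0,0,-1],[0,1,0,0,0,0,-1],[0,1,0,0,0,0,-1],[0,1,0,0,0,0,-1],[0,0,0,0,0,0,-1]]}}

```text
time: 1.87
ee_pos: [0.4297, -0.033, 0.2818]
eef_rot: [1.0, -0.011, -0.002, -0.004]
ft_force: [0.6, 0.8, -1.5]
width: 0.087
```

Run:
```python
from h import *
im,C,st=snap("wrist","w2.png"); print(st["ee_pos"],st["joint_vel"].round(3))
import pickle; pickle.dump((C,st),open("w2.pkl","wb"))
```

```text
[ 0.42971637 -0.03300118  0.28184866] [ 0.023  0.005  0.064  0.005  0.031 -0.006  0.062]
```

View pics/w2.png

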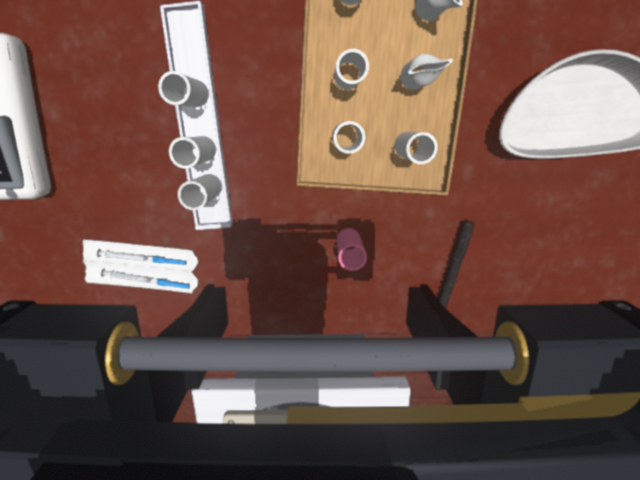

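Run:
```python
from h import *
import pickle
im=cv2.imread("pics/w2.png"); crop(im,140,240,0,240,4,"w2a.png"); crop(im,290,490,0,200,4,"w2b.png")
C,st=pickle.load(open("w2.pkl","rb"))
T=cam("top")
for n,uv,z in [("row3",(177,88),.069),("row2",(186,152),.069),("row1",(193,194),.069),("lid",(351,66),.068),("lid",(349,137),.068),("lid",(421,149),.068)]: print(n,ray(C,uv,z)[0].round(4), proj(T,ray(C,uv,z)[0]).round(1))
```

```text
row3 [0.55   0.0982 0.069 ] [[283.3 251.9]]
row2 [0.4901 0.0963 0.069 ] [[283.5 275.3]]
row1 [0.448  0.0941 0.069 ] [[284.  291.9]]
lid [ 0.5647 -0.0667  0.068 ] [[347.6 247.4]]
lid [ 0.5004 -0.0649  0.068 ] [[346.5 272.5]]
lid [ 0.4879 -0.1359  0.068 ] [[374.1 277.9]]
```

View pics/w2a.png

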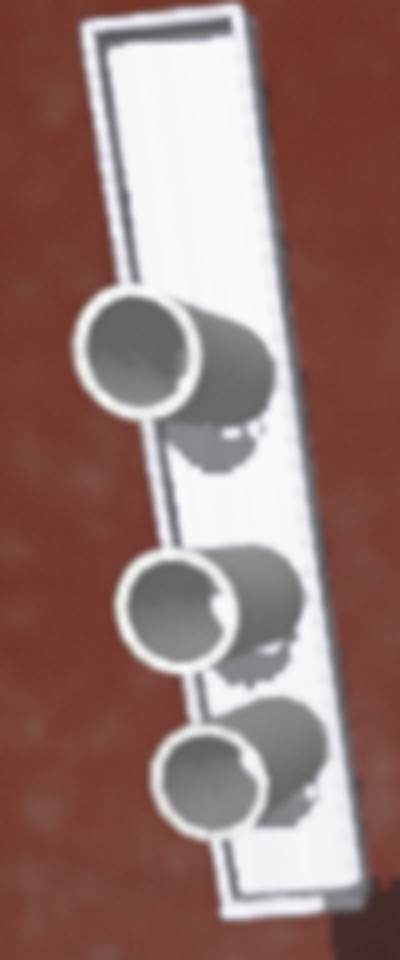

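View pics/w2b.png

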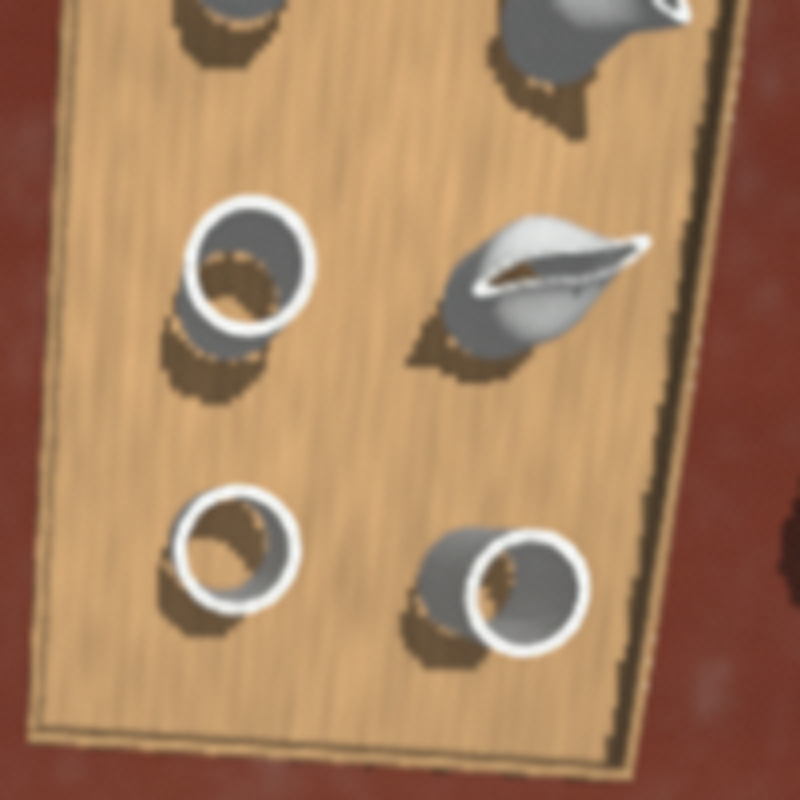

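Run:
```python
from h import *
import pickle
C,st=pickle.load(open("w2.pkl","rb"));T=cam("top")
for uv in [(174.5,87.8),(184.5,152.5),(192.5,195.5)]: print(ray(C,uv,.069)[0].round(4))
c=[(83,22),(243,8),(222,912),(362,890)]
P=[ray(C,(u/4+140,v/4),.014)[0] for u,v in c]; print(np.round(P,4))
print("used",ray(T,(180.4,238.6),.131),ray(T,(188.6,240.6),.066))
```

```text
[0.5503 0.1006 0.069 ]
[0.4897 0.0979 0.069 ]
[0.4464 0.0948 0.069 ]
[[0.6378 0.1263 0.014 ]
 [0.639  0.0838 0.014 ]
 [0.3973 0.1151 0.014 ]
 [0.4032 0.072  0.014 ]]
used [[0.57543007 0.34652071 0.131     ]] [[0.57470284 0.34254448 0.066     ]]
```

Call:
{"fn": "send_rows", "kwargs": {"commands": [[0.4,0.9,0,0,0,0,-1],[0.4,0.9,0,0,0,0,-1],[0.4,0.9,0,0,0,0,-1],[0.4,0.9,0,0,0,0,-1],[0.4,0.9,0,0,0,0,-1],[0.4,0.9,0,0,0,0,-1],[0.4,0.9,0,0,0,0,-1],[0.4,0.9,0,0,0,0,-1],[0.4,0.9,0,0,0,0,-1],[0.4,0.9,0,0,0,0,-1]]}}

```text
time: 2.75
ee_pos: [0.5563, 0.2258, 0.2788]
eef_rot: [1.0, -0.025, -0.003, 0.0]
ft_force: [0.2, -0.6, 0.7]
width: 0.0872
```

Call:
{"fn": "send_rows", "kwargs": {"commands": [[0.4,0.9,0,0,0,0,-1],[0.4,0.9,0,0,0,0,-1],[0,0.9,0,0,0,0,-1],[0,0,0,0,0,0,-1],[0,0,0,0,0,0,-1]]}}

```text
time: 3.17
ee_pos: [0.5855, 0.3091, 0.2717]
eef_rot: [1.0, -0.026, -0.007, 0.002]
ft_force: [0.5, -0.2, 0.5]
width: 0.0871
```

Run:
```python
from h import *
im,C,st=snap("wrist","w3.png"); print(st["ee_pos"],st["eef_rot"],st["joint_vel"].round(3))
import pickle; pickle.dump((C,st),open("w3.pkl","wb"))
```

```text
[0.58548286 0.3091199  0.2717126 ] [ 0.99963313 -0.02617184 -0.00673033  0.00182632] [-0.045  0.039 -0.011 -0.012 -0.001 -0.004 -0.011]
```

View pics/w3.png

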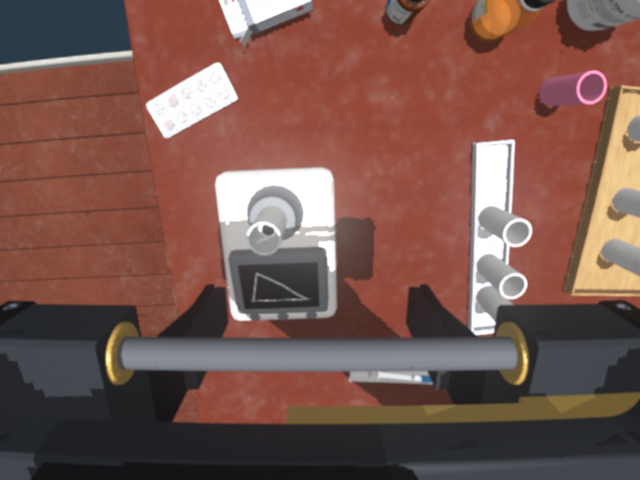

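```bash
cat >> h.py <<'E'
def to(x,y,z,hd=None,st=None):
    st=st or r.read_state(); p=st["ee_pos"]; R=Ro.from_quat(st["eef_rot"])
    X=R.as_matrix()[:,0]; h=np.degrees(np.arctan2(X[1],X[0])); hd=h if hd is None else hd
    D=Ro.from_euler("z",hd,degrees=True)*Ro.from_quat([1,0,0,0])
    print("heading %.1f"%h,"shift/30mm",((np.array([x,y,z])-p)/.03).round(2),"turn/5deg",(np.degrees((D*R.inv()).as_rotvec())/5).round(2))
E
python3 - <<'E'
from h import *
import pickle
im=cv2.imread("pics/w3.png"); crop(im,200,350,150,330,4,"w3a.png")
C,st=pickle.load(open("w3.pkl","rb"))
print(ray(C,(265,236),.131),ray(C,(275,213),.066))
to(.575,.344,.22,2.8,st)
E
```

```text
[[0.57909033 0.35196151 0.131     ]] [[0.58333921 0.34976399 0.066     ]]
heading -3.0 shift/30mm [-0.35  1.16 -1.72] turn/5deg [ 0.05 -0.15  1.16]
```

View pics/w3a.png

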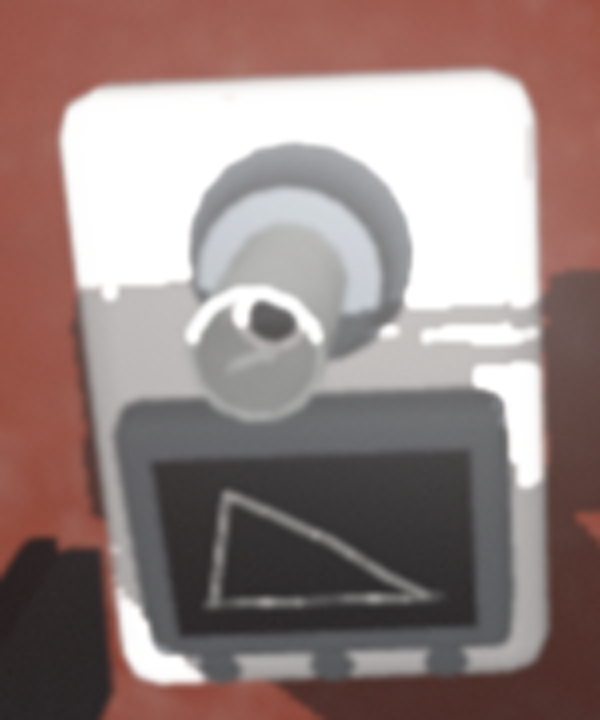

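Call:
{"fn": "send_rows", "kwargs": {"commands": [[-0.1,0.5,-0.6,0.01,-0.05,0.4,-1],[-0.1,0.5,-0.6,0.01,-0.05,0.4,-1],[-0.1,0.3,-0.6,0.01,-0.05,0.4,-1],[0,0,-0.4,0,0,0,-1],[0,0,0,0,0,0,-1]]}}

```text
time: 3.63
ee_pos: [0.5798, 0.3409, 0.2032]
eef_rot: [1.0, 0.024, 0.001, 0.002]
ft_force: [-0.8, -0.5, 0.1]
width: 0.0869
```

Run:
```python
from h import *
im,C,st=snap("wrist","w4.png"); print(st["ee_pos"])
import pickle; pickle.dump((C,st),open("w4.pkl","wb"))
to(.577,.349,.085,2.8,st)
print(proj(C,[st["ee_pos"],(.577,.349,.131),(.577,.349,.066)]))
```

```text
[0.5798408  0.34093773 0.20319145]
heading 2.7 shift/30mm [-0.09  0.27 -3.94] turn/5deg [0.05 0.03 0.02]
[[315.31943379 304.35473761]
 [302.90822652 258.7687655 ]
 [305.29038067 232.57596183]]
```

View pics/w4.png

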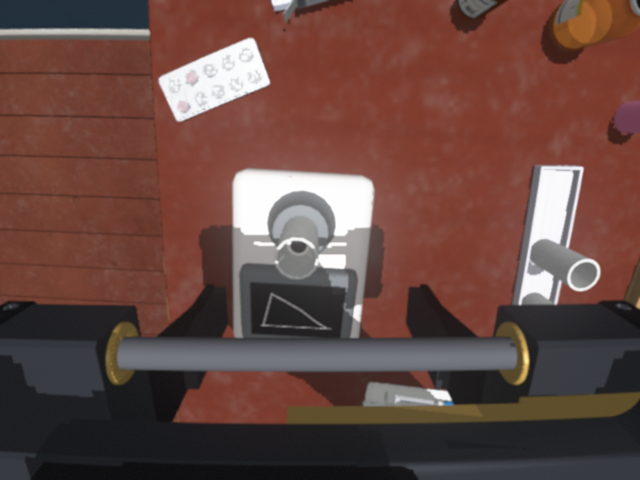

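Call:
{"fn": "send_rows", "kwargs": {"commands": [[-0.06,0.33,-0.6,0.05,0.03,0,-1],[0,0,-0.9,0,0,0,-1],[0,0,-0.9,0,0,0,-1],[0,0,-0.9,0,0,0,-1],[0,0,-0.6,0,0,0,-1],[0,0,-0.2,0,0,0,-1],[0,0,0,0,0,0,-0.5],[0,0,0,0,0,0,0]]}}

```text
time: 4.35
ee_pos: [0.5885, 0.3416, 0.0884]
eef_rot: [1.0, 0.012, 0.007, -0.001]
ft_force: [-0.3, -0.9, 0.7]
width: 0.08
```

Call:
{"fn": "send_rows", "kwargs": {"commands": [[0,0,0,0,0,0,0],[0,0,0,0,0,0,0.5],[0,0,0,0,0,0,0.5],[0,0,0,0,0,0,0.5],[0,0,0,0,0,0,0.5]], "grip_force": 15}}

```text
time: 4.77
ee_pos: [0.5917, 0.3424, 0.0951]
eef_rot: [1.0, 0.011, 0.011, -0.003]
ft_force: [-0.1, -0.8, -0.3]
width: 0.0482
```

Run:
```python
from h import *
st=r.read_state(); print(st["ee_pos"],st["width"],st["joint_vel"].round(3))
to(.578,.351,.082,2.8,st)
```

```text
[0.59173897 0.34240067 0.09513288] 0.04818017260259334 [ 0.    -0.009 -0.005 -0.006 -0.003 -0.001  0.001]
heading 1.3 shift/30mm [-0.46  0.29 -0.44] turn/5deg [-0.07  0.25  0.31]
```

Call:
{"fn": "send_rows", "kwargs": {"commands": [[-0.1,0.2,0,0,0,0,-0.2],[-0.1,0.1,0,0,0,0,-0.2]]}}

```text
time: 4.93
ee_pos: [0.5863, 0.3514, 0.0958]
eef_rot: [1.0, 0.01, 0.012, -0.003]
ft_force: [-0.9, 1.0, 0.6]
width: 0.0511
```

Run:
```python
from h import *
im,C,st=snap("wrist","w5.png"); print(st["ee_pos"],st["width"])
to(.578,.351,.082,2.8,st)
```

```text
[0.58628902 0.35142891 0.09582912] 0.051122783004488824
heading 1.2 shift/30mm [-0.28 -0.01 -0.46] turn/5deg [-0.07  0.27  0.32]
```

View pics/w5.png

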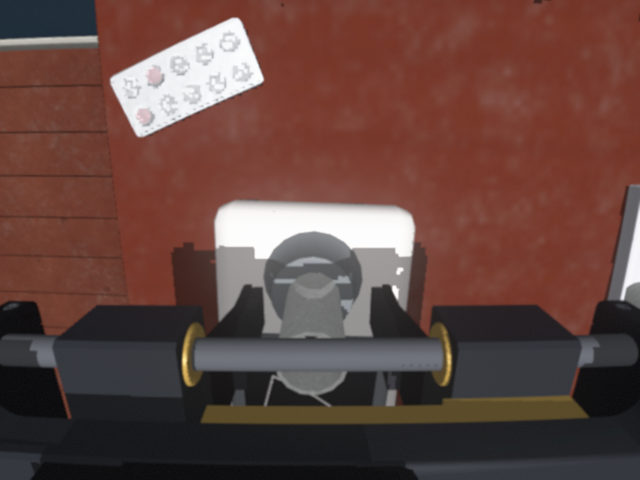

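Call:
{"fn": "send_rows", "kwargs": {"commands": [[-0.2,0,-0.25,-0.03,0.15,0.16,-0.2],[-0.1,0,-0.25,-0.03,0.15,0.16,0.0],[0,0,0,0,0,0,0.5],[0,0,0,0,0,0,0.5],[0,0,0,0,0,0,0.5],[0,0,0,0,0,0,0.5],[0,0,0,0,0,0,0.5]]}}

```text
time: 5.57
ee_pos: [0.5741, 0.3527, 0.0781]
eef_rot: [1.0, 0.027, -0.004, -0.0]
ft_force: [-0.7, -0.0, 0.3]
width: 0.03
```

Run:
```python
from h import *
im,C,st=snap("wrist","w6.png"); print(st["ee_pos"],st["width"],st["ft_force"])
to(.578,.351,.082,2.8,st)
```

```text
[0.57410656 0.35269261 0.07809615] 0.030034163206247213 [-0.706303   -0.00576693  0.28673058]
heading 3.1 shift/30mm [ 0.13 -0.06  0.13] turn/5deg [ 0.   -0.1  -0.07]
```

View pics/w6.png

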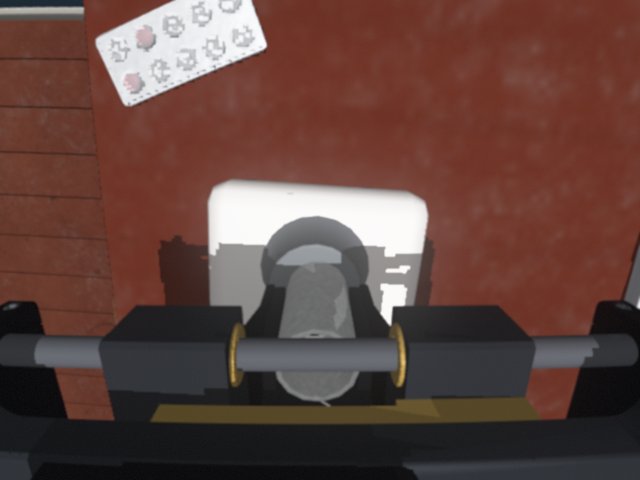

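Call:
{"fn": "send_rows", "kwargs": {"commands": [[0,0,0.4,0,0,0,0.6],[0,0,0.5,0,0,0,0.6],[0,0,0.6,0,0,0,0.6],[0,0,0.6,0,0,0,0.6],[0,0,0.7,0,0,0,0.6],[0,0,0.8,0,0,0,0.6],[0,0,0.8,0,0,0,0.6]], "grip_force": 15}}

```text
time: 6.2
ee_pos: [0.572, 0.3509, 0.217]
eef_rot: [1.0, 0.027, -0.006, 0.001]
ft_force: [-0.8, 0.5, 0.7]
width: 0.03
```

Run:
```python
from h import *
im,C,st=snap("top","t1.png"); print(st["ee_pos"],st["width"],st["ft_force"])
to(.578,.351,.082,2.8,st)
crop(im,150,270,190,310,5,"t1a.png"); crop(im,390,510,220,300,6,"t1c.png")
im,C,st=snap("wrist","w7.png")
print(proj(C,[.577,.352,.1]))
```

```text
[0.57196723 0.35092898 0.21698207] 0.029967321188249935 [-0.83161772  0.4755046   0.69514338]
heading 3.1 shift/30mm [ 0.2  0.  -4.5] turn/5deg [ 0.03 -0.14 -0.07]
[[316.80318526 228.52108475]]
```

View pics/w7.png

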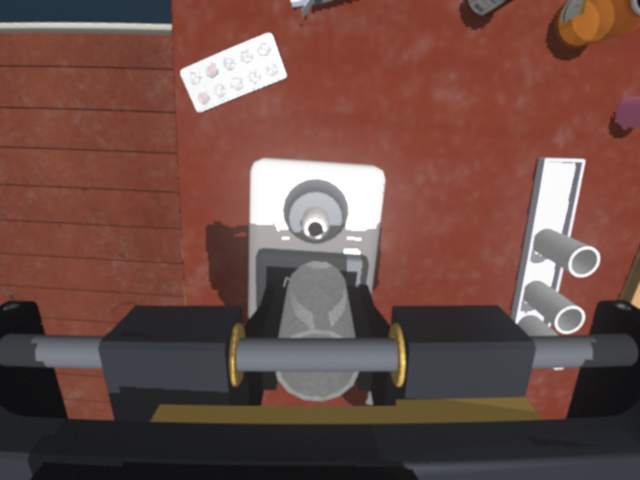

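View pics/t1.png

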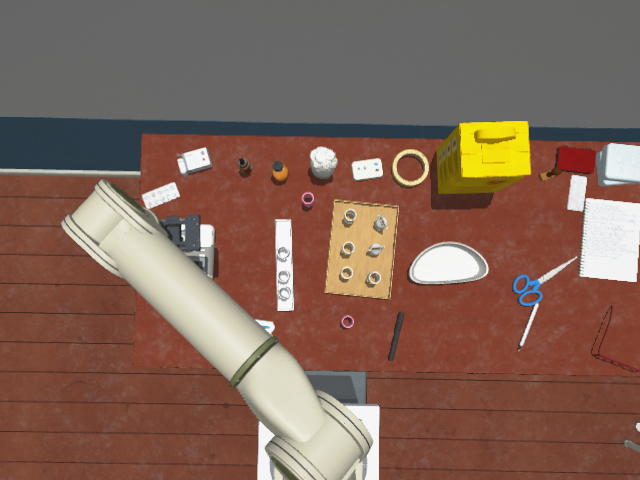

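```bash
cat >> h.py <<'E'
def dish(im,C,roi,fn=None):
    u0,u1,v0,v1=roi
    b=im.astype(int); m=((b[:,:,2]-b[:,:,0])<40)&(b.max(2)>90)
    mm=np.zeros(m.shape,np.uint8); mm[v0:v1,u0:u1]=m[v0:v1,u0:u1]*255
    cs,_=cv2.findContours(mm,cv2.RETR_EXTERNAL,cv2.CHAIN_APPROX_NONE)
    c=max(cs,key=cv2.contourArea)[:,0].astype(float)
    P=ray(C,c,.033)[:,:2]
    rc=cv2.minAreaRect((P*1000).astype(np.float32)); bx=cv2.boxPoints(rc)
    if fn:
        o=im.copy(); cv2.drawContours(o,[c.astype(int)[:,None]],-1,(0,0,255),1); crop(o,u0,u1,v0,v1,5,fn)
    return rc,bx
E
python3 - <<'E'
from h import *
im=cv2.imread("pics/t1.png"); C=cam("top")
print(dish(im,C,(402,500,230,295),"d1.png"))
im=cv2.imread("pics/w1.png")
E
```

```text
(((532.0324096679688, -333.6773986816406), (107.7087173461914, 207.3131866455078), 1.1146750450134277), array([[ 476.17175, -231.08807],
       [ 480.2047 , -438.36206],
       [ 587.89307, -436.26672],
       [ 583.8601 , -228.99274]], dtype=float32))
```

View pics/d1.png

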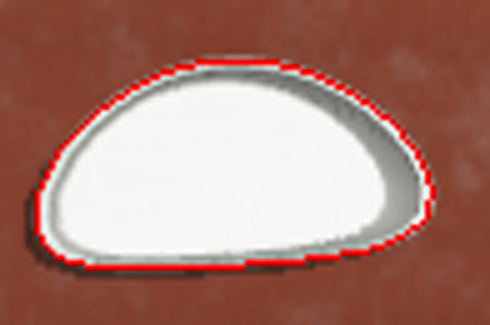

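Run:
```python
from h import *
im=cv2.imread("pics/t1.png"); C=cam("top")
b=im.astype(int); m=((b[:,:,2]-b[:,:,0])<40)&(b.max(2)>90)
m[:230]=0;m[295:]=0;m[:,:402]=0;m[:,500:]=0
v,u=np.nonzero(m); P=ray(C,np.c_[u,v],.033)[:,:2]; c=P.mean(0); w,V=np.linalg.eigh(np.cov((P-c).T)); print(c,np.degrees(np.arctan2(V[1,0],V[0,0])))
for a in range(-6,12,2):
    t=np.radians(a);q=P@np.array([[np.cos(t),-np.sin(t)],[np.sin(t),np.cos(t)]]); d=q.max(0)-q.min(0); mid=(q.max(0)+q.min(0))/2
    print(a,d.round(4),(np.array([[np.cos(t),-np.sin(t)],[np.sin(t),np.cos(t)]])@mid).round(4), "skew",(((q[:,1]-mid[1])**3).mean()*1e6).round(2))
```

```text
[ 0.5270303  -0.33204654] -174.64615995273104
-6 [0.1194 0.2057] [ 0.5285 -0.3353] skew 17.65
-4 [0.1163 0.2064] [ 0.5295 -0.335 ] skew 16.32
-2 [0.113  0.2068] [ 0.5305 -0.3345] skew 14.93
0 [0.1096 0.207 ] [ 0.5315 -0.334 ] skew 13.5
2 [0.108  0.2077] [ 0.5321 -0.3333] skew 10.55
4 [0.1087 0.2082] [ 0.5323 -0.3325] skew 6.75
6 [0.1093 0.2086] [ 0.5324 -0.3316] skew 2.93
8 [0.1108 0.2086] [ 0.532  -0.3308] skew -0.9
10 [0.1123 0.2085] [ 0.5313 -0.3301] skew -4.72
```

Call:
{"fn": "send_rows", "kwargs": {"commands": [[-0.05,-0.6,0,0,-0.05,0.0,0.6],[-0.05,-0.9,0,0,-0.05,0,0.6],[-0.05,-1,0,0,-0.05,0,0.6],[-0.05,-1,0,0,0,0,0.6],[-0.05,-1,0,0,0,0,0.6],[-0.05,-1,0,0,0,0,0.6],[-0.05,-1,0,0,0,0,0.6],[-0.05,-1,0,0,0,0,0.6],[-0.05,-1,0,0,0,0,0.6],[-0.05,-1,0,0,0,0,0.6]]}}

```text
time: 7.13
ee_pos: [0.5528, 0.064, 0.2314]
eef_rot: [0.999, 0.033, 0.008, -0.002]
ft_force: [0.6, -0.1, -0.1]
width: 0.03
```

Call:
{"fn": "send_rows", "kwargs": {"commands": [[-0.05,-1,0,0,0,0,0.6],[-0.05,-1,0,0,0,0,0.6],[-0.05,-1,0,0,0,0,0.6],[-0.05,-1,0,0,0,0,0.6],[-0.05,-1,0,0,0,0,0.6],[-0.05,-1,0,0,0,0,0.6],[-0.05,-1,0,0,0,0,0.6],[-0.05,-0.7,0,0,0,0,0.6],[-0.05,-0.4,0,0,0,0,0.6],[0,0,0,0,0,0,0.6]]}}

```text
time: 7.97
ee_pos: [0.5339, -0.1995, 0.2407]
eef_rot: [1.0, 0.029, 0.01, 0.003]
ft_force: [-0.4, -0.0, -0.1]
width: 0.03
```

Run:
```python
from h import *
im,C,st=snap("wrist","w8.png"); print(st["ee_pos"],st["width"],st["ft_force"])
to(.526,-.288,.05,5.4,st)
im,C,st=snap("top","t2.png"); crop(im,320,520,180,310,4,"t2a.png")
```

```text
[ 0.53393661 -0.19954548  0.24066646] 0.03000014086373978 [-0.35926659 -0.04361181 -0.1091441 ]
heading 3.3 shift/30mm [-0.26 -2.95 -6.36] turn/5deg [0.06 0.24 0.42]
```

View pics/w8.png

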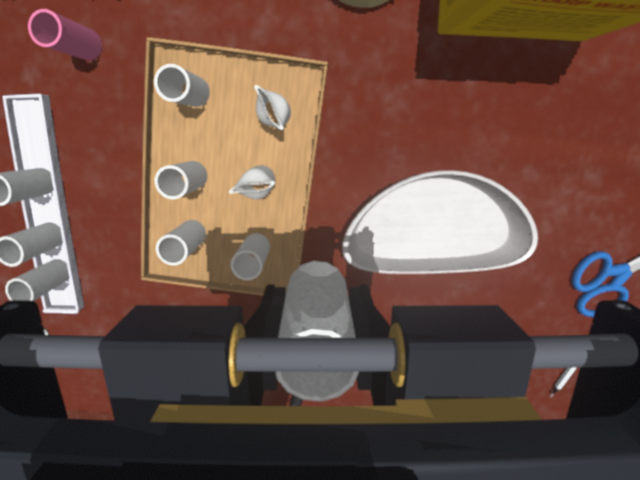

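View pics/t2a.png

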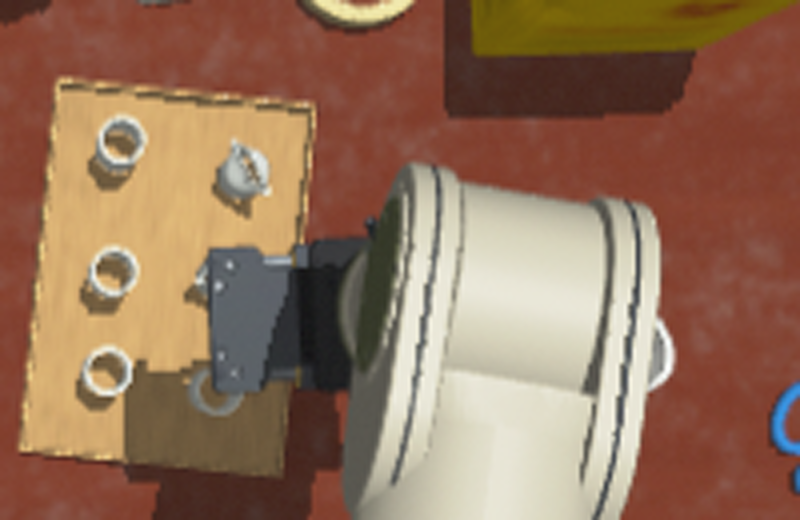

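```bash
cat >> h.py <<'E'
def dish2(im,C,roi):
    u0,u1,v0,v1=roi
    b=im.astype(int); m=((b[:,:,2]-b[:,:,0])<40)&(b.max(2)>90)
    z=np.zeros(m.shape,bool); z[v0:v1,u0:u1]=m[v0:v1,u0:u1]
    n,l,s,_=cv2.connectedComponentsWithStats(z.astype(np.uint8)); k=1+np.argmax(s[1:,4])
    v,u=np.nonzero(l==k); P=ray(C,np.c_[u,v],.033)[:,:2]; c=P.mean(0); w,V=np.linalg.eigh(np.cov((P-c).T)); x=V[:,0]*np.sign(V[0,0])
    y=np.array([-x[1],x[0]]); q=np.c_[P@x,P@y]; lo,hi=q.min(0),q.max(0); mid=(lo+hi)/2
    o=mid[0]*x+mid[1]*y
    print("dish",o.round(4),"hd %.1f"%np.degrees(np.arctan2(x[1],x[0])),"dims",(hi-lo).round(4),s[k])
    return o,x,y
E
python3 - <<'E'
from h import *
st=r.read_state();C=cam("wrist",st); im=cv2.imread("pics/w8.png")
dish2(im,C,(340,545,160,280))
crop(im,140,335,35,300,3,"w8b.png")
E
```

```text
dish [ 0.5342 -0.3279] hd 5.3 dims [0.1094 0.2085] [  342   170   197   105 16121]
```

View pics/w8b.png

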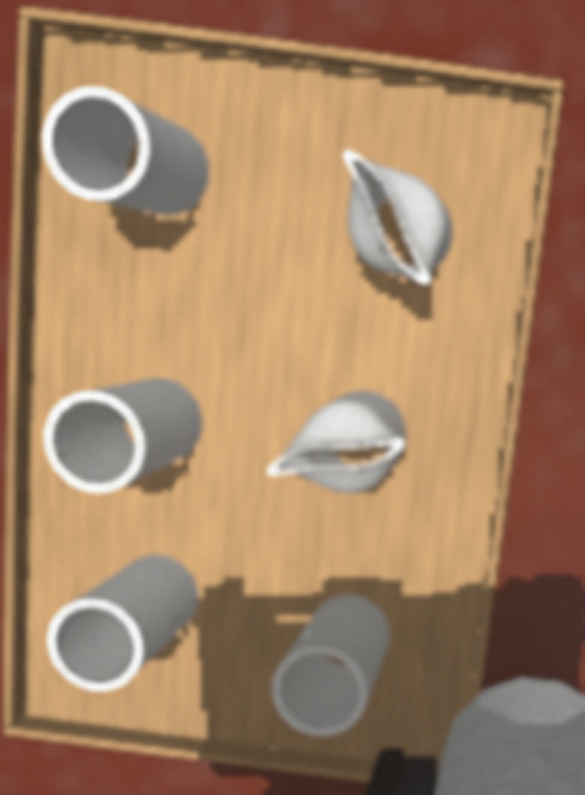

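Run:
```python
from h import *
C=cam("wrist")
f=lambda u,v:ray(C,(140+u/3,35+v/3),.068)[0][:2]
for n,p in dict(A=(96,143),B=(94,440),C=(95,643),D=(319,690)).items(): print(n,f(*p).round(4))
for n,a,b in [("E",(348,155),(426,281)),("F",(270,471),(402,442))]:
    a=f(*a);b=f(*b); d=b-a; print(n,((a+b)/2).round(4),"len",np.linalg.norm(d).round(4),"slot dir deg",np.degrees(np.arctan2(d[1],d[0])).round(1))
to(.529,-.284,.12,5.3)
```

```text
A [ 0.6498 -0.0674]
B [ 0.5654 -0.0641]
C [ 0.5012 -0.0616]
D [ 0.4898 -0.133 ]
E [ 0.6335 -0.1508] len 0.0406 slot dir deg -144.8
F [ 0.5645 -0.1372] len 0.0411 slot dir deg -74.4
heading 3.5 shift/30mm [-0.19 -2.94 -4.02] turn/5deg [0.05 0.25 0.36]
```

Call:
{"fn": "send_rows", "kwargs": {"commands": [[-0.1,-0.7,-0.6,0.02,0.1,0.15,0.6],[-0.1,-0.8,-0.6,0.02,0.1,0.15,0.6],[0,-0.8,-0.7,0,0.1,0.1,0.6],[0,-0.6,-0.8,0,0,0,0.6],[0,0,-0.8,0,0,0,0.6],[0,0,-0.8,0,0,0,0.6],[0,0,0,0,0,0,0.6]]}}

```text
time: 8.65
ee_pos: [0.535, -0.2685, 0.1118]
eef_rot: [0.998, 0.06, 0.002, -0.0]
ft_force: [-0.5, 0.6, -0.6]
width: 0.0302
```

Run:
```python
from h import *
im,C,st=snap("wrist","w9.png"); print(st["ee_pos"],st["width"],st["ft_force"])
to(.527,-.284,.02,5.3,st)
```

```text
[ 0.53504741 -0.26846515  0.11182778] 0.03020316810103441 [-0.4519922   0.62698473 -0.58108244]
heading 6.9 shift/30mm [-0.27 -0.52 -3.06] turn/5deg [-0.01  0.04 -0.32]
```

View pics/w9.png

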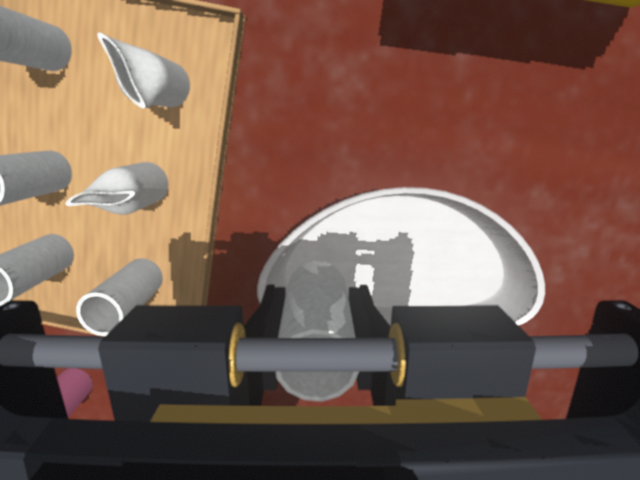

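Call:
{"fn": "send_rows", "kwargs": {"commands": [[-0.15,-0.3,-0.4,0,0,-0.1,0.6],[-0.12,-0.22,-0.5,0,0,-0.1,0.6],[0,0,-0.6,0,0,-0.1,0.6],[0,0,-0.6,0,0,0,0.6],[0,0,-0.3,0,0,0,0.6]]}}

```text
time: 9.12
ee_pos: [0.5346, -0.2824, 0.0494]
eef_rot: [0.999, 0.05, 0.01, 0.003]
ft_force: [-0.4, 0.5, -0.7]
width: 0.0301
```

Run:
```python
from h import *
st=r.read_state(); print(st["ee_pos"],st["ft_force"])
to(.527,-.284,.02,5.3,st)
```

```text
[ 0.53460301 -0.28239651  0.04944145] [-0.41662113  0.5136906  -0.74956312]
heading 5.7 shift/30mm [-0.25 -0.05 -0.98] turn/5deg [ 0.07  0.22 -0.09]
```

Call:
{"fn": "send_rows", "kwargs": {"commands": [[-0.2,-0.05,-0.3,0.05,0.2,0,0.6],[-0.05,0,-0.3,0,0,0,0.6],[0,0,-0.2,0,0,0,0.6],[0,0,-0.1,0,0,0,0.6]]}}

```text
time: 9.45
ee_pos: [0.5277, -0.2841, 0.0226]
eef_rot: [0.999, 0.05, 0.001, 0.001]
ft_force: [0.1, 0.1, -0.4]
width: 0.0302
```

Run:
```python
from h import *
st=r.read_state(); print(st["ee_pos"],st["ft_force"])
to(.527,-.284,.017,5.3,st)
```

```text
[ 0.52774838 -0.28414069  0.02262698] [ 0.07710196  0.1471386  -0.39638816]
heading 5.8 shift/30mm [-0.02  0.   -0.19] turn/5deg [ 0.03  0.03 -0.09]
```

Call:
{"fn": "send_rows", "kwargs": {"commands": [[0,0,-0.15,0,0,0,0.6],[0,0,-0.1,0,0,0,0.6]]}}

```text
time: 9.62
ee_pos: [0.5283, -0.2844, 0.0153]
eef_rot: [0.999, 0.05, 0.002, 0.002]
ft_force: [-4.5, 0.2, 10.1]
width: 0.03
```

Call:
{"fn": "send_rows", "kwargs": {"commands": [[0,0,0,0,0,0,0.25],[0,0,0,0,0,0,0.15],[0,0,0,0,0,0,0.15]]}}

```text
time: 9.87
ee_pos: [0.5288, -0.2853, 0.0158]
eef_rot: [0.999, 0.05, 0.002, 0.002]
ft_force: [0.3, -0.6, 0.4]
width: 0.0353
```

Call:
{"fn": "send_rows", "kwargs": {"commands": [[0,0,0.2,0,0,0,0.15],[0,0,0.4,0,0,0,0.15],[0,0,0.7,0,0,0,0.15],[0,0,1,0,0,0,0.1],[0,0,1,0,0,0,0],[0,0,1,0,0,0,-0.2],[0,0.5,1,0,0,0,-0.2],[0,1,1,0,0,0,-0.2],[0,0.8,0.5,0,0,0,-0.2]]}}

```text
time: 10.62
ee_pos: [0.5248, -0.2164, 0.2318]
eef_rot: [0.999, 0.048, 0.001, 0.001]
ft_force: [0.3, 0.4, -0.1]
width: 0.0515
```

Run:
```python
from h import *
im,C,st=snap("wrist","w10.png"); print(st["ee_pos"],st["ft_force"])
import pickle; pickle.dump((C,st),open("w10.pkl","wb"))
to(.562,-.137,.2,-74.4+90,st)
```

```text
[ 0.52479097 -0.21638617  0.23181394] [ 0.2589578   0.40808602 -0.10577107]
heading 5.5 shift/30mm [ 1.24  2.65 -1.06] turn/5deg [0.01 0.03 2.03]
```

View pics/w10.png

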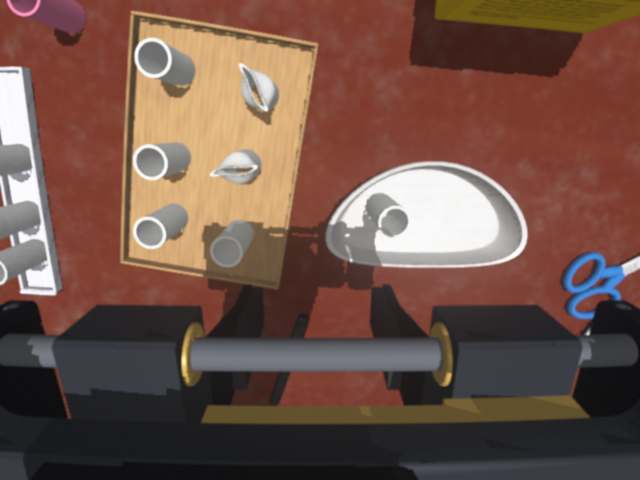

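Call:
{"fn": "send_rows", "kwargs": {"commands": [[0.6,0.3,0,0,0,0.9,0],[0.6,0.3,0,0,0,0.9,0],[0.6,0.3,0,0,0,0.9,0],[0.5,0.3,-0.2,0,0,0.9,0],[0.5,0.3,-0.3,0,0,0.9,0],[0.5,0.3,-0.3,0,0,0.8,0],[0.3,0.3,-0.3,0,0,0.7,0],[0,0,0,0,0,0,0]]}}

```text
time: 11.33
ee_pos: [0.6402, -0.1408, 0.2142]
eef_rot: [0.947, 0.322, 0.01, 0.003]
ft_force: [-0.9, 0.1, -0.7]
width: 0.0437
```

Run:
```python
from h import *
im,C,st=snap("wrist","w11.png"); print(st["ee_pos"],st["ft_force"],st["width"])
to(.6335,-.151,.1,35,st)
crop(im,200,440,100,320,3,"w11a.png")
```

```text
[ 0.64015008 -0.14084919  0.21423052] [-0.91662995  0.09093747 -0.65970168] 0.043653238629387074
heading 37.5 shift/30mm [-0.22 -0.34 -3.81] turn/5deg [ 0.    0.25 -0.51]
```

View pics/w11a.png

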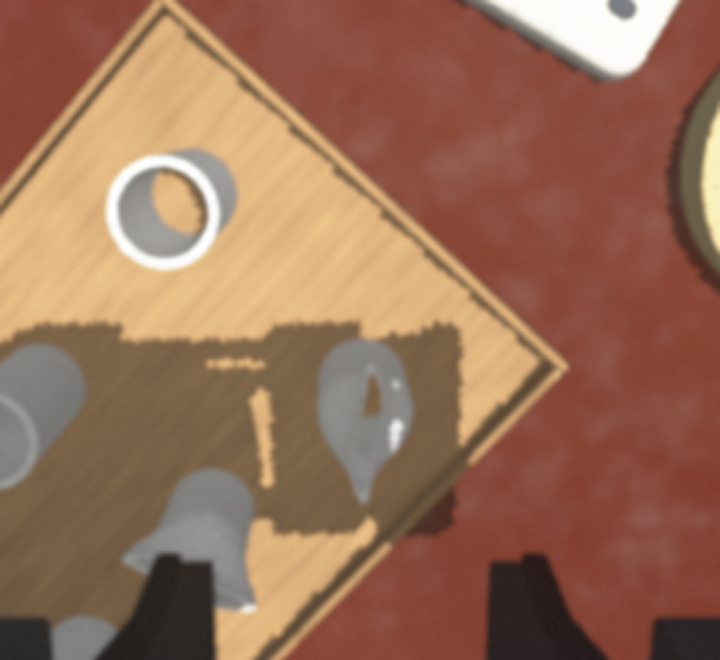

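Run:
```python
from h import *
C=cam("wrist"); f=lambda u,v,z=.068:ray(C,(200+u/3,100+v/3),z)[0][:2]
a=f(373,364);b=f(362,502); d=b-a; print((a+b)/2,np.linalg.norm(d),np.degrees(np.arctan2(d[1],d[0])))
print("A",f(162,212)," wall",f(565,367,.018),f(270,652,.018))
to(.634,-.151,.09,35)
```

```text
[ 0.6329317  -0.15650648] 0.04185132255700781 -146.81323333031074
A [ 0.64939598 -0.07275838]  wall [ 0.68010138 -0.20497729] [ 0.53659524 -0.18849136]
heading 37.3 shift/30mm [-0.19 -0.3  -4.18] turn/5deg [ 0.01  0.26 -0.46]
```

Call:
{"fn": "send_rows", "kwargs": {"commands": [[-0.12,-0.24,-0.6,0,0.1,-0.2,-0.15],[-0.11,-0.25,-0.7,0,0.1,-0.2,-0.15],[0,0,-0.8,0,0,0,-0.15],[0,0,-0.8,0,0,0,-0.15],[0,0,-0.6,0,0,0,-0.15],[0,0,-0.4,0,0,0,-0.15],[0,0,0,0,0,0,-0.15]]}}

```text
time: 11.97
ee_pos: [0.6292, -0.1659, 0.0998]
eef_rot: [0.957, 0.291, 0.003, 0.005]
ft_force: [-0.5, -0.6, 0.7]
width: 0.0498
```

Run:
```python
from h import *
im,C,st=snap("wrist","w12.png"); print(st["ee_pos"],st["ft_force"],st["width"])
to(.633,-.1555,.021,35,st)
```

```text
[ 0.62920577 -0.16591352  0.09984276] [-0.45993922 -0.57025068  0.7229069 ] 0.04977559203535041
heading 33.9 shift/30mm [ 0.13  0.35 -2.63] turn/5deg [0.09 0.11 0.23]
```

View pics/w12.png

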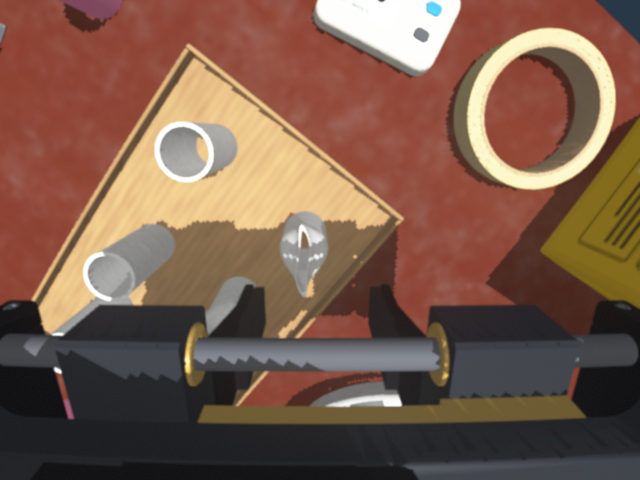

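Run:
```python
from h import *
C=cam("wrist"); print(ray(C,[(305,224),(304,296)],.068), ray(C,(304,259),.068))
```

```text
[[ 0.65257337 -0.14408195  0.068     ]
 [ 0.61666465 -0.16702242  0.068     ]] [[ 0.63551413 -0.15464558  0.068     ]]
```

Call:
{"fn": "send_rows", "kwargs": {"commands": [[0.1,0.2,-0.1,0.05,0.05,0.12,-0.15],[0.05,0.15,-0.3,0.04,0.05,0.11,-0.15],[0,0,-0.5,0,0,0,-0.15],[0,0,-0.5,0,0,0,-0.15]]}}

```text
time: 12.35
ee_pos: [0.6387, -0.1558, 0.0644]
eef_rot: [0.954, 0.3, 0.005, 0.003]
ft_force: [0.1, -0.4, 0.9]
width: 0.0501
```

Run:
```python
from h import *
st=r.read_state(); print(st["ee_pos"],st["ft_force"]); to(.634,-.155,.021,35,st)
```

```text
[ 0.63869181 -0.15579543  0.06440847] [ 0.10303507 -0.42809404  0.93997849]
heading 35.0 shift/30mm [-0.16  0.03 -1.45] turn/5deg [0.03 0.14 0.01]
```

Call:
{"fn": "send_rows", "kwargs": {"commands": [[-0.1,0.03,-0.4,0.03,0.12,0,-0.15],[-0.05,0,-0.4,0,0,0,-0.15],[0,0,-0.4,0,0,0,-0.15],[0,0,-0.2,0,0,0,-0.15]]}}

```text
time: 12.68
ee_pos: [0.6321, -0.1538, 0.0146]
eef_rot: [0.954, 0.301, -0.001, -0.001]
ft_force: [-0.4, -0.3, 0.4]
width: 0.0503
```

Run:
```python
from h import *
st=r.read_state(); print(st["ee_pos"],st["ft_force"]); to(.634,-.155,.021,35,st)
```

```text
[ 0.63207014 -0.15380305  0.01462191] [-0.39936285 -0.31185657  0.35974785]
heading 35.0 shift/30mm [ 0.06 -0.04  0.21] turn/5deg [-0.02 -0.04 -0.  ]
```

Call:
{"fn": "send_rows", "kwargs": {"commands": [[0,0,0.1,0,0,0,0.3],[0,0,0,0,0,0,0.6],[0,0,0,0,0,0,0.6],[0,0,0,0,0,0,0.6],[0,0,0,0,0,0,0.6]]}}

```text
time: 13.1
ee_pos: [0.6314, -0.1539, 0.0163]
eef_rot: [0.954, 0.301, -0.002, -0.002]
ft_force: [0.7, -0.3, -0.6]
width: 0.0293
```

Call:
{"fn": "send_rows", "kwargs": {"commands": [[0,0,0.3,0,0,0,0.6],[0,0,0.5,0,0,0,0.6],[0,0,0.8,0,0,0,0.6],[0,0,0.9,0,0,0,0.6],[-0.2,-0.3,0.9,0,0,-0.5,0.6],[-0.5,-0.7,0.8,0,0,-0.9,0.6],[-0.6,-0.9,0.5,0,0,-0.9,0.6],[-0.6,-0.9,0.3,0,0,-0.9,0.6],[-0.6,-0.9,0,0,0,-0.9,0.6],[-0.4,-0.9,0,0,0,-0.9,0.6]]}}

```text
time: 13.93
ee_pos: [0.5459, -0.2847, 0.1906]
eef_rot: [0.996, 0.088, 0.006, -0.001]
ft_force: [-0.4, -0.3, -1.0]
width: 0.0292
```

Run:
```python
from h import *
im,C,st=snap("wrist","w13.png"); print(st["ee_pos"],st["width"],st["joint_positions"].round(2))
to(.537,-.373,.1,5,st)
import pickle; pickle.dump((C,st),open("w13.pkl","wb"))
```

```text
[ 0.54590815 -0.2847028   0.1906446 ] 0.029201975978770053 [ 0.9   0.39 -0.62  1.51  0.23  1.3  -1.14]
heading 10.1 shift/30mm [-0.3  -2.94 -3.02] turn/5deg [-0.02  0.15 -1.02]
```

View pics/w13.png

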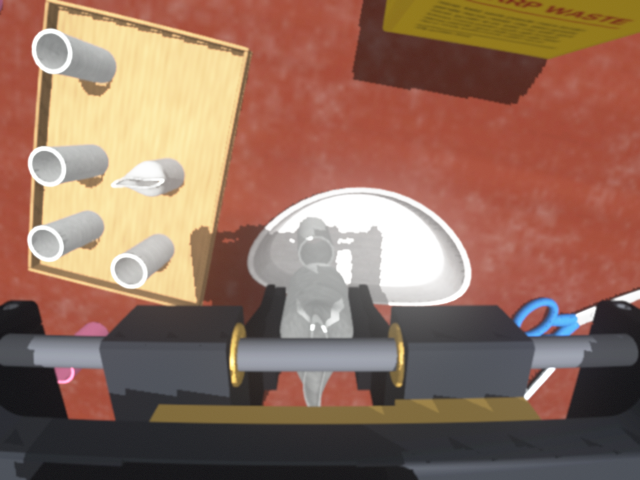

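Call:
{"fn": "send_rows", "kwargs": {"commands": [[-0.1,-0.8,0,0,0.05,-0.4,0.6],[-0.1,-0.8,0,0,0.05,-0.4,0.6],[-0.1,-0.8,-0.2,0,0.05,-0.2,0.6],[-0.1,-0.5,-0.5,0,0,0,0.6],[0,-0.1,-0.7,0,0,0,0.6],[0,0,-0.7,0,0,0,0.6],[0,0,-0.5,0,0,0,0.6]]}}

```text
time: 14.57
ee_pos: [0.5318, -0.3906, 0.1247]
eef_rot: [0.999, 0.035, 0.007, 0.007]
ft_force: [0.5, 0.3, -0.5]
width: 0.0297
```

Run:
```python
from h import *
im,C,st=snap("wrist","w14.png"); print(st["ee_pos"],st["width"])
to(.534,-.374,.018,5,st)
```

```text
[ 0.53180645 -0.39061434  0.12472293] 0.029692609989583632
heading 4.0 shift/30mm [ 0.07  0.55 -3.56] turn/5deg [0.16 0.16 0.21]
```

View pics/w14.png

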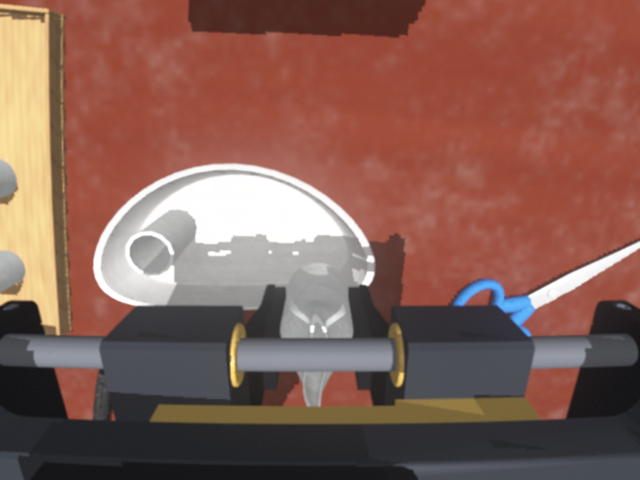

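Run:
```python
from h import *
C=cam("wrist"); print("right rim",ray(C,(374,262),.033),"left",ray(C,(94,262),.033),"used",ray(C,(150,253),.069),"top",ray(C,(232,164),.033))
```

```text
right rim [[ 0.52327544 -0.43327576  0.033     ]] left [[ 0.50969734 -0.23085702  0.033     ]] used [[ 0.53243584 -0.28856133  0.069     ]] top [[ 0.58571609 -0.33125086  0.033     ]]
```

Call:
{"fn": "send_rows", "kwargs": {"commands": [[0.05,0.3,-0.4,0.06,0.06,0.1,0.6],[0.02,0.25,-0.6,0.05,0.05,0.1,0.6],[0,0,-0.6,0.05,0.05,0,0.6],[0,0,-0.5,0,0,0,0.6],[0,0,-0.3,0,0,0,0.6]]}}

```text
time: 15.03
ee_pos: [0.5354, -0.3685, 0.0484]
eef_rot: [0.999, 0.048, 0.0, -0.002]
ft_force: [-0.1, 0.1, -0.6]
width: 0.0293
```

Run:
```python
from h import *
st=r.read_state(); print(st["ee_pos"],st["width"])
to(.534,-.374,.018,5,st)
```

```text
[ 0.535416   -0.36851848  0.04840295] 0.029333439439456523
heading 5.4 shift/30mm [-0.05 -0.18 -1.01] turn/5deg [-0.05 -0.   -0.09]
```

Call:
{"fn": "send_rows", "kwargs": {"commands": [[-0.05,-0.2,-0.3,0,0,0,0.6],[0,0,-0.3,0,0,0,0.6],[0,0,-0.2,0,0,0,0.6],[0,0,-0.15,0,0,0,0.6]]}}

```text
time: 15.37
ee_pos: [0.5341, -0.3744, 0.0166]
eef_rot: [0.999, 0.048, -0.0, -0.002]
ft_force: [0.2, 0.0, 0.8]
width: 0.0294
```

Call:
{"fn": "send_rows", "kwargs": {"commands": [[0,0,-0.1,0,0,0,0.6],[0,0,0,0,0,0,0.3],[0,0,0,0,0,0,0.15],[0,0,0,0,0,0,0.15]]}}

```text
time: 15.7
ee_pos: [0.5356, -0.3752, 0.0155]
eef_rot: [0.999, 0.048, 0.001, -0.002]
ft_force: [-0.9, -0.3, -0.4]
width: 0.035
```

Call:
{"fn": "send_rows", "kwargs": {"commands": [[0,0,0.2,0,0,0,0.13],[0,0,0.4,0,0,0,0.13],[0,0,0.7,0,0,0,0.13],[0,0,1,0,0,0,0.1],[0,0,1,0,0,0,0],[0,0.3,1,0,0,-0.5,-0.15],[0,0.9,1,0,0,-1,-0.15],[0,1,1,0,0,-1,-0.15],[0,1,0,0,0,-1,-0.15],[0.1,1,0,0,0,-1,-0.15]]}}

```text
time: 16.53
ee_pos: [0.5344, -0.2517, 0.221]
eef_rot: [0.987, -0.16, 0.004, -0.001]
ft_force: [-0.5, -0.1, -1.0]
width: 0.0499
```

Run:
```python
from h import *
im,C,st=snap("wrist","w15.png"); print(st["ee_pos"],st["width"],st["joint_positions"].round(2))
to(.562,-.14,.2,-75,st)
```

```text
[ 0.53444351 -0.25169605  0.22102983] 0.04993422317484543 [ 0.83  0.3  -0.57  1.54  0.16  1.34 -1.65]
heading -18.4 shift/30mm [ 0.92  3.72 -0.7 ] turn/5deg [  0.03   0.1  -11.32]
```

View pics/w15.png

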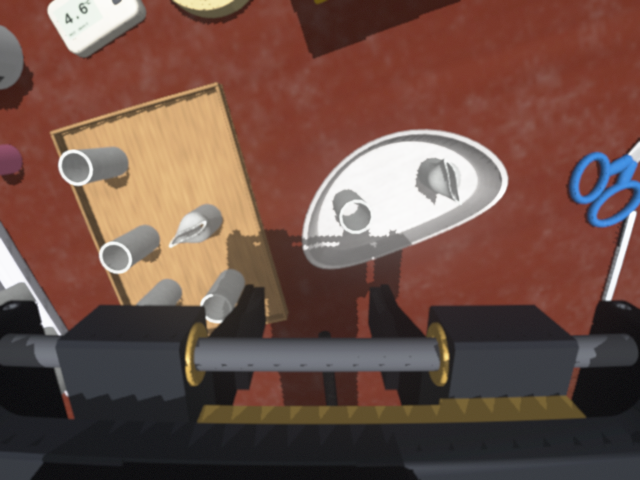

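Call:
{"fn": "send_rows", "kwargs": {"commands": [[0.1,0.4,0,0,0,1,-0.15],[0.1,0.4,0,0,0,1,-0.15],[0.1,0.4,0,0,0,1,-0.15],[0.1,0.4,0,0,0,1,-0.15],[0.1,0.4,0,0,0,1,-0.15],[0.1,0.4,0,0,0,1,-0.15],[0.1,0.3,0,0,0,1,-0.15],[0.1,0.3,0,0,0,1,-0.15],[0,0.3,0,0,0,1,-0.15],[0,0.3,0,0,0,1,-0.15]]}}

```text
time: 17.42
ee_pos: [0.5633, -0.1271, 0.2366]
eef_rot: [0.955, 0.296, 0.01, -0.002]
ft_force: [0.2, -0.6, 0.5]
width: 0.0496
```

Call:
{"fn": "send_rows", "kwargs": {"commands": [[0,0,0,0,0,1,-0.15],[0,0,0,0,0,1,-0.15],[0,0,0,0,0,1,-0.15],[0,0,0,0,0,1,-0.15],[0,0,0,0,0,1,-0.15],[0,0,0,0,0,1,-0.15],[0,0,0,0,0,1,-0.15],[0,0,0,0,0,1,-0.15],[0,0,0,0,0,1,-0.15],[0,0,0,0,0,1,-0.15]]}}

```text
time: 18.25
ee_pos: [0.5636, -0.1231, 0.2479]
eef_rot: [0.72, 0.693, 0.011, -0.002]
ft_force: [0.1, -0.9, -0.0]
width: 0.0502
```

Run:
```python
from h import *
st=r.read_state(); print(st["ee_pos"],st["width"],st["joint_positions"].round(2))
to(.564,-.14,.17,105,st)
```

```text
[ 0.56361012 -0.12313538  0.24792995] 0.0502288309885363 [ 0.88  0.33 -0.91  1.53  0.24  1.4  -0.08]
heading 87.8 shift/30mm [ 0.01 -0.56 -2.6 ] turn/5deg [-0.24  0.11  3.44]
```

Call:
{"fn": "send_rows", "kwargs": {"commands": [[0,-0.15,-0.5,-0.06,0.03,0.9,-0.15],[0,-0.15,-0.6,-0.06,0.03,0.9,-0.15],[0,-0.15,-0.6,-0.06,0.03,0.9,-0.15],[0,-0.1,-0.5,-0.06,0.03,0.7,-0.15],[0,0,-0.3,0,0,0,-0.15],[0,0,0,0,0,0,-0.15]]}}

```text
time: 18.75
ee_pos: [0.5647, -0.1409, 0.1772]
eef_rot: [0.601, 0.799, 0.0, 0.004]
ft_force: [-1.1, -0.3, -0.4]
width: 0.05
```

Run:
```python
from h import *
im,C,st=snap("wrist","w16.png"); print(st["ee_pos"],st["width"])
to(.564,-.14,.1,105,st)
crop(im,200,440,100,320,3,"w16a.png")
```

```text
[ 0.56470872 -0.14085143  0.17722728] 0.04996337106358118
heading 106.1 shift/30mm [-0.02  0.03 -2.57] turn/5deg [ 0.04  0.07 -0.22]
```

View pics/w16a.png

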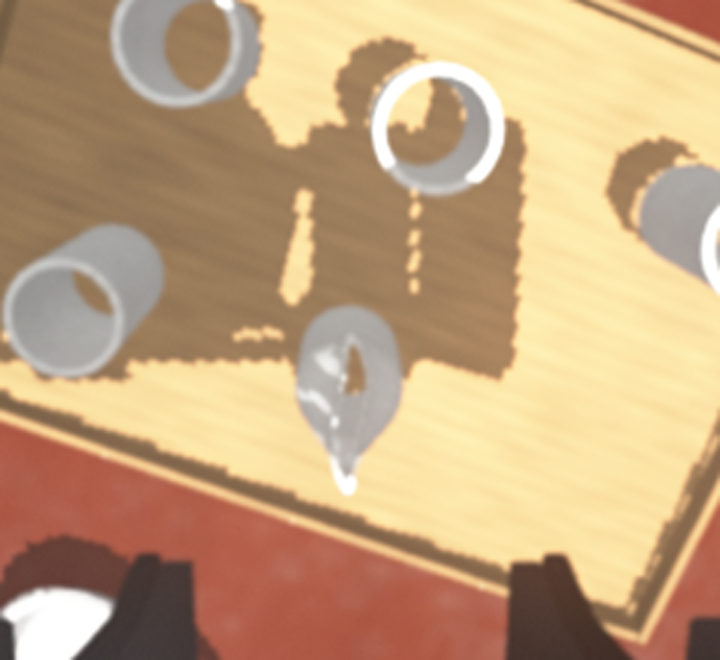

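Run:
```python
from h import *
C=cam("wrist"); f=lambda u,v,z=.068:ray(C,(200+u/3,100+v/3),z)[0][:2]
a=f(351,335);b=f(346,491); d=b-a; print((a+b)/2,np.linalg.norm(d),np.degrees(np.arctan2(d[1],d[0])))
print("B",f(438,128),"D",f(65,318),"C",f(178,42))
```

```text
[ 0.56470977 -0.14121531] 0.041413278675187556 -75.65221619142098
B [ 0.56540116 -0.06741925] D [ 0.4902152  -0.13654488] C [ 0.5018049  -0.06550708]
```

Call:
{"fn": "send_rows", "kwargs": {"commands": [[0,0,-0.6,0.02,0.03,-0.1,-0.15],[0,0,-0.7,0.02,0.03,-0.1,-0.15],[0,0,-0.7,0,0,0,-0.15],[0,0,-0.7,0,0,0,-0.15],[0,0,-0.5,0,0,0,-0.15]]}}

```text
time: 19.22
ee_pos: [0.5706, -0.1409, 0.0899]
eef_rot: [0.612, 0.791, 0.003, 0.008]
ft_force: [-0.2, 0.4, 1.4]
width: 0.0498
```

Run:
```python
from h import *
st=r.read_state(); print(st["ee_pos"],st["ft_force"])
to(.5647,-.1415,.018,104.5,st)
```

```text
[ 0.57055778 -0.14091028  0.08985251] [-0.17163614  0.40168207  1.40324263]
heading 104.5 shift/30mm [-0.2  -0.02 -2.4 ] turn/5deg [0.06 0.18 0.  ]
```

Call:
{"fn": "send_rows", "kwargs": {"commands": [[-0.2,0,-0.3,0.05,0.15,0,-0.15],[0,0,-0.5,0,0,0,-0.15],[0,0,-0.5,0,0,0,-0.15]]}}

```text
time: 19.47
ee_pos: [0.5657, -0.141, 0.0526]
eef_rot: [0.614, 0.789, 0.001, 0.002]
ft_force: [0.8, -0.4, 0.1]
width: 0.0499
```

Run:
```python
from h import *
st=r.read_state(); print(st["ee_pos"],st["ft_force"])
to(.5647,-.1415,.018,104.5,st)
```

```text
[ 0.56570662 -0.14100977  0.05262411] [ 0.78382268 -0.37423961  0.1475264 ]
heading 104.2 shift/30mm [-0.03 -0.02 -1.15] turn/5deg [0.02 0.05 0.06]
```

Call:
{"fn": "send_rows", "kwargs": {"commands": [[-0.03,0,-0.5,0,0.05,0,-0.15],[0,0,-0.4,0,0,0,-0.15],[0,0,-0.2,0,0,0,-0.1],[0,0,0,0,0,0,0.3],[0,0,0,0,0,0,0.6],[0,0,0,0,0,0,0.6],[0,0,0,0,0,0,0.6]]}}

```text
time: 20.05
ee_pos: [0.5648, -0.1411, 0.0169]
eef_rot: [0.615, 0.788, -0.001, -0.0]
ft_force: [-0.0, -0.8, -0.3]
width: 0.0294
```

Call:
{"fn": "send_rows", "kwargs": {"commands": [[0,0,0.3,0,0,0,0.6],[0,0,0.5,0,0,0,0.6],[0,0,0.8,0,0,0,0.6],[0,0,0.9,0,0,0,0.6],[0,-0.3,0.9,0,0,-0.3,0.6],[-0.1,-0.6,0.8,0,0,-0.4,0.6],[-0.2,-0.9,0.5,0,0,-0.5,0.6],[-0.2,-0.9,0.3,0,0,-0.4,0.6],[-0.2,-0.9,0,0,0,-0.3,0.6],[-0.2,-0.6,0,0,0,0,0.6]]}}

```text
time: 20.88
ee_pos: [0.5397, -0.2627, 0.1923]
eef_rot: [0.676, 0.737, 0.003, 0.006]
ft_force: [-0.5, 0.2, -0.8]
width: 0.0297
```

Run:
```python
from h import *
im,C,st=snap("wrist","w17.png"); print(st["ee_pos"],st["width"])
to(.533,-.331,.12,95.3,st)
im,C,st=snap("side","s2.png")
```

```text
[ 0.5396872  -0.26270722  0.19233159] 0.02967782690086981
heading 95.0 shift/30mm [-0.22 -2.28 -2.41] turn/5deg [0.05 0.14 0.06]
```

View pics/w17.png

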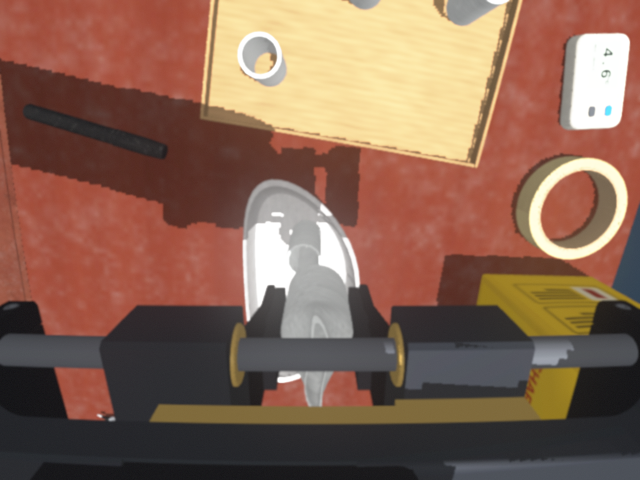

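View pics/s2.png

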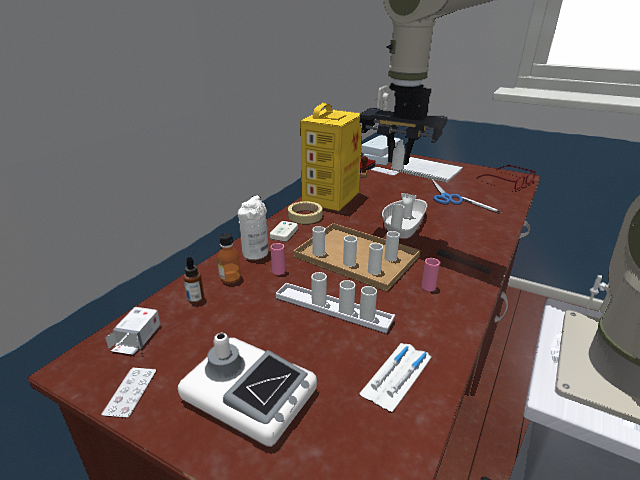

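Run:
```python
from h import *
C=cam("wrist"); print(ray(C,[(272,181),(243,240)],.033),"used",ray(C,(302,262),.069),proj(C,[.528,-.287,.069]))
```

```text
[[ 0.49889762 -0.23129751  0.033     ]
 [ 0.4755189  -0.28634947  0.033     ]] used [[ 0.52995099 -0.28952987  0.069     ]] [[299.82852181 258.90355506]]
```

Call:
{"fn": "send_rows", "kwargs": {"commands": [[-0.1,-0.6,-0.1,0.02,0.05,0,0.6],[-0.1,-0.7,-0.3,0.02,0.05,0,0.6],[0,-0.6,-0.5,0,0.05,0,0.6],[0,-0.35,-0.6,0,0,0,0.6],[0,0,-0.5,0,0,0,0.6],[0,0,-0.2,0,0,0,0.6]]}}

```text
time: 21.48
ee_pos: [0.5363, -0.3305, 0.1355]
eef_rot: [0.674, 0.738, 0.001, 0.005]
ft_force: [-0.1, 0.9, -0.0]
width: 0.0295
```

Run:
```python
from h import *
im,C,st=snap("wrist","w18.png"); print(st["ee_pos"],st["width"])
to(.533,-.331,.018,95.3,st)
print(proj(C,[.528,-.287,.069]))
```

```text
[ 0.53632798 -0.33045121  0.13546491] 0.029477038010586366
heading 95.2 shift/30mm [-0.11 -0.02 -3.92] turn/5deg [0.06 0.11 0.02]
[[309.50540738 189.85374474]]
```

View pics/w18.png

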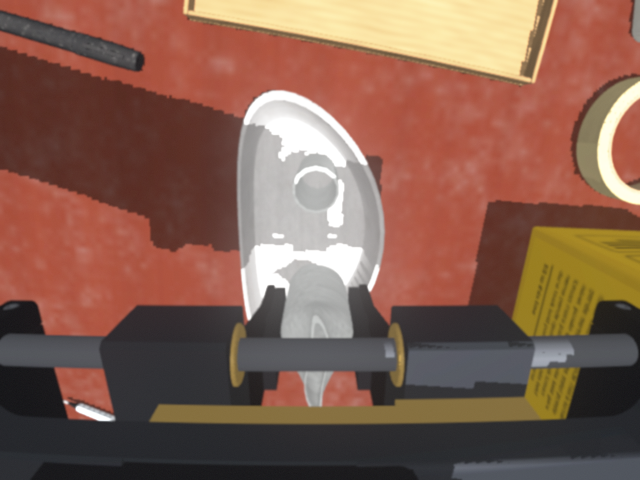

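Call:
{"fn": "send_rows", "kwargs": {"commands": [[-0.1,0,-0.5,0.05,0.1,0,0.6],[0,0,-0.7,0,0,0,0.6],[0,0,-0.7,0,0,0,0.6],[0,0,-0.5,0,0,0,0.6]]}}

```text
time: 21.87
ee_pos: [0.5367, -0.3281, 0.067]
eef_rot: [0.673, 0.74, 0.001, 0.004]
ft_force: [-0.8, 0.1, -0.9]
width: 0.0297
```

Run:
```python
from h import *
st=r.read_state(); print(st["ee_pos"],st["ft_force"])
to(.533,-.331,.018,95.3,st)
```

```text
[ 0.53665344 -0.32814004  0.06696208] [-0.81398175  0.07073028 -0.85054726]
heading 95.4 shift/30mm [-0.12 -0.1  -1.63] turn/5deg [ 0.05  0.08 -0.02]
```

Call:
{"fn": "send_rows", "kwargs": {"commands": [[-0.1,-0.1,-0.4,0.04,0.08,0,0.6],[0,0,-0.4,0,0,0,0.6],[0,0,-0.35,0,0,0,0.6],[0,0,-0.25,0,0,0,0.6]]}}

```text
time: 22.2
ee_pos: [0.5337, -0.3292, 0.0219]
eef_rot: [0.672, 0.741, -0.0, -0.001]
ft_force: [-0.5, 0.4, -0.2]
width: 0.0296
```

Run:
```python
from h import *
st=r.read_state(); print(st["ee_pos"],st["ft_force"])
to(.533,-.331,.018,95.3,st)
```

```text
[ 0.53369968 -0.32918749  0.02193027] [-0.52887749  0.3951081  -0.20908056]
heading 95.6 shift/30mm [-0.02 -0.06 -0.13] turn/5deg [-0.01 -0.01 -0.05]
```

Call:
{"fn": "send_rows", "kwargs": {"commands": [[0,-0.05,-0.12,0,0,0,0.6],[0,0,-0.06,0,0,0,0.6],[0,0,0,0,0,0,0.3],[0,0,0,0,0,0,0.15],[0,0,0,0,0,0,0.13]]}}

```text
time: 22.62
ee_pos: [0.5341, -0.3313, 0.0173]
eef_rot: [0.672, 0.741, -0.001, -0.0]
ft_force: [0.5, -0.6, -0.0]
width: 0.0352
```

Call:
{"fn": "send_rows", "kwargs": {"commands": [[0,0,0.2,0,0,0,0.1],[0,0,0.4,0,0,0,0.1],[0,0,0.7,0,0,0,0.1],[0,0,1,0,0,0,0.1],[0,0,1,0,0,-0.5,0],[0,0.3,1,0,0,-0.5,-0.15],[-0.2,0.9,1,0,0,-1,-0.15],[-0.2,1,1,0,0,-1,-0.15],[-0.2,1,0,0,0,-1,-0.15],[-0.2,1,0,0,0,-1,-0.15]]}}

```text
time: 23.45
ee_pos: [0.5085, -0.2065, 0.2221]
eef_rot: [0.823, 0.568, 0.003, 0.002]
ft_force: [0.6, 0.5, -0.6]
width: 0.0494
```

Call:
{"fn": "send_rows", "kwargs": {"commands": [[-0.2,1,0,0,0,-1,-0.15],[-0.2,1,0,0,0,-1,-0.15],[-0.2,1,0,0,0,-1,-0.15],[-0.2,1,0,0,0,-1,-0.15],[-0.2,1,0,0,0,-1,-0.15],[-0.1,1,0,0,0,-1,-0.15],[0,1,0,0,0,-1,-0.15],[0,0.8,0,0,0,-1,-0.15],[0,0.7,0,0,0,-1,-0.15],[0,0.4,0,0,0,-1,-0.15]]}}

```text
time: 24.28
ee_pos: [0.4717, 0.0814, 0.2359]
eef_rot: [0.989, 0.15, 0.005, 0.013]
ft_force: [-0.0, -0.2, 0.2]
width: 0.05
```

Run:
```python
from h import *
im,C,st=snap("wrist","w19.png"); print(st["ee_pos"],st["width"])
to(.447,.095,.15,2.8,st)
im,C,st=snap("top","t3.png");
```

```text
[0.47172906 0.08143724 0.23594531] 0.05001563012717712
heading 17.3 shift/30mm [-0.82  0.45 -2.86] turn/5deg [ 0.29  0.12 -2.89]
```

View pics/t3.png

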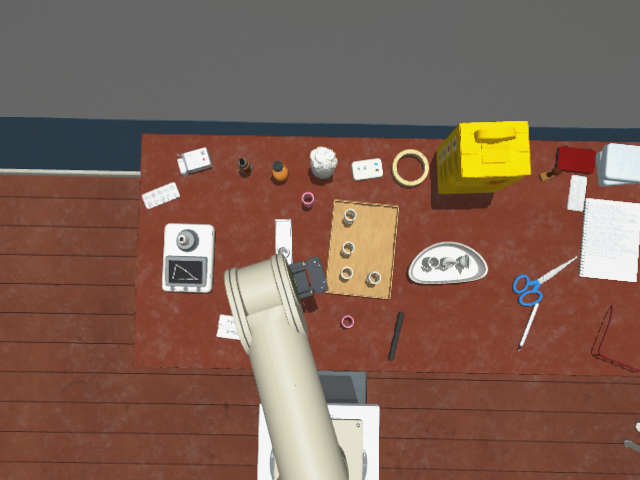

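Call:
{"fn": "send_rows", "kwargs": {"commands": [[-0.2,0.1,-0.5,0.08,0.03,-0.8,-0.15],[-0.2,0.1,-0.6,0.08,0.03,-0.8,-0.15],[-0.2,0.1,-0.6,0.07,0.03,-0.7,-0.15],[-0.2,0.1,-0.5,0.06,0.03,-0.6,-0.15],[0,0,-0.3,0,0,0,-0.15],[0,0,0,0,0,0,-0.15]]}}

```text
time: 24.88
ee_pos: [0.4484, 0.0908, 0.1622]
eef_rot: [1.0, 0.027, 0.003, 0.002]
ft_force: [0.5, -0.0, 0.5]
width: 0.0504
```

Run:
```python
from h import *
im,C,st=snap("wrist","w20.png"); print(st["ee_pos"],st["width"])
to(.447,.095,.1,2.8,st)
import pickle; pickle.dump((C,st),open("w20.pkl","wb"))
```

```text
[0.44837923 0.09084989 0.16221358] 0.050448474247853065
heading 3.1 shift/30mm [-0.05  0.14 -2.07] turn/5deg [ 0.04  0.07 -0.07]
```

View pics/w20.png

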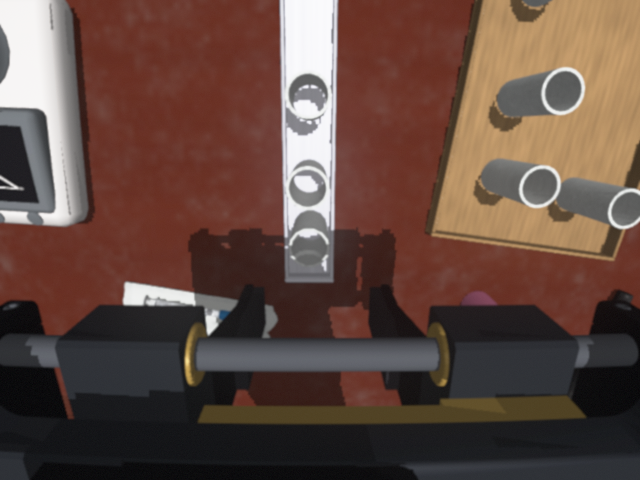

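Run:
```python
from h import *
im=cv2.imread("pics/w20.png"); crop(im,250,370,0,300,3,"w20a.png")
```

```text
(no output)
```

View pics/w20a.png

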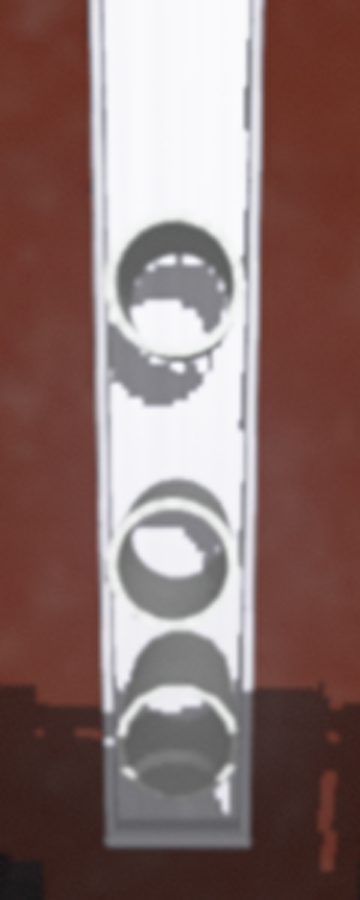

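Run:
```python
from h import *
import pickle
C,st=pickle.load(open("w20.pkl","rb")); f=lambda u,v,z:ray(C,(250+u/3,v/3),z)[0][:2].round(4)
for n,p in dict(r3=(175,288),r2=(175,557),r1=(178,740)).items(): print(n,f(*p,.069))
print("front outer",f(107,846,.014),f(250,847,.014),"far",f(90,0,.014),f(265,0,.014)," inner floor",f(178,818,.004))
```

```text
r3 [0.5495 0.1008]
r2 [0.4915 0.0979]
r1 [0.4477 0.0951]
front outer [0.3957 0.1147] [0.3977 0.0718] far [0.6211 0.1264] [0.6234 0.0831]  inner floor [0.4019 0.0938]
```

Call:
{"fn": "send_rows", "kwargs": {"commands": [[-0.05,0.15,-0.4,0.03,0.07,-0.05,-0.15],[0,0,-0.6,0,0,0,-0.15],[0,0,-0.6,0,0,0,-0.15],[0,0,-0.5,0,0,0,-0.15],[0,0,-0.4,0,0,0,-0.15]]}}

```text
time: 25.35
ee_pos: [0.4543, 0.094, 0.0931]
eef_rot: [1.0, 0.03, 0.006, 0.001]
ft_force: [0.6, -0.8, -0.9]
width: 0.05
```

Run:
```python
from h import *
st=r.read_state(); print(st["ee_pos"],st["ft_force"])
to(.447,.0957,.024,2.9,st)
```

```text
[0.45428306 0.09396703 0.09312195] [ 0.63315805 -0.80443265 -0.86383711]
heading 3.4 shift/30mm [-0.24  0.06 -2.3 ] turn/5deg [ 0.02  0.15 -0.1 ]
```

Call:
{"fn": "send_rows", "kwargs": {"commands": [[-0.2,0.06,-0.3,0.02,0.15,-0.08,-0.15],[0,0,-0.5,0,0,0,-0.15],[0,0,-0.5,0,0,0,-0.15],[0,0,-0.3,0,0,0,-0.15]]}}

```text
time: 25.68
ee_pos: [0.45, 0.0952, 0.0447]
eef_rot: [1.0, 0.027, 0.0, -0.0]
ft_force: [-0.4, -0.4, 0.5]
width: 0.0501
```

Run:
```python
from h import *
st=r.read_state(); print(st["ee_pos"],st["ft_force"])
to(.447,.0957,.024,2.9,st)
```

```text
[0.44996809 0.09522781 0.04470452] [-0.42316428 -0.43605993  0.54936127]
heading 3.1 shift/30mm [-0.1   0.02 -0.69] turn/5deg [-0.01  0.   -0.04]
```

Call:
{"fn": "send_rows", "kwargs": {"commands": [[-0.1,0.02,-0.3,0,0,0,-0.15],[0,0,-0.25,0,0,0,-0.15],[0,0,-0.1,0,0,0,0]]}}

```text
time: 25.93
ee_pos: [0.4468, 0.0958, 0.0238]
eef_rot: [1.0, 0.027, -0.0, -0.0]
ft_force: [-0.6, -0.5, -0.2]
width: 0.048
```

Call:
{"fn": "send_rows", "kwargs": {"commands": [[0,0,0,0,0,0,0.3],[0,0,0,0,0,0,0.6],[0,0,0,0,0,0,0.6],[0,0,0,0,0,0,0.6]], "grip_force": 20}}

```text
time: 26.27
ee_pos: [0.4474, 0.0961, 0.0244]
eef_rot: [1.0, 0.027, -0.0, -0.0]
ft_force: [-0.5, 0.3, -0.5]
width: 0.0296
```

Run:
```python
from h import *
st=r.read_state(); print(st["ee_pos"],st["ft_force"],st["width"])
to(.447,.0957,.024,2.9,st)
```

```text
[0.4473759  0.09606881 0.02444376] [-0.48553115  0.27955895 -0.4799785 ] 0.02962916315683582
heading 3.1 shift/30mm [-0.01 -0.01 -0.01] turn/5deg [-0.01 -0.   -0.05]
```

Call:
{"fn": "send_rows", "kwargs": {"commands": [[0,0,0.4,0,0,0,0.7],[0,0,0.7,0,0,0,0.7],[0,0,0.9,0,0,0,0.7],[0,0,0.9,0,0,0,0.7],[0.3,0.4,0.9,0,0,0,0.7],[0.5,0.8,0.9,0,0,0,0.7],[0.5,0.9,0.7,0,0,0,0.7],[0.5,0.9,0.3,0,0,0,0.7],[0.5,0.9,0,0,0,0,0.7],[0.5,0.9,0,0,0,0,0.7]]}}

```text
time: 27.1
ee_pos: [0.5332, 0.2378, 0.2084]
eef_rot: [1.0, 0.02, 0.003, 0.003]
ft_force: [0.2, -0.1, 0.7]
width: 0.0297
```

Call:
{"fn": "send_rows", "kwargs": {"commands": [[0.5,0.9,0,0,0,0,0.7],[0.4,0.9,0,0,0,0,0.7],[0.2,0.8,0,0,0,0,0.7],[0,0.5,0,0,0,0,0.7],[0,0,0,0,0,0,0.7]]}}

```text
time: 27.52
ee_pos: [0.569, 0.3408, 0.2089]
eef_rot: [1.0, 0.02, 0.003, 0.001]
ft_force: [-0.9, 0.6, 0.4]
width: 0.0293
```

Run:
```python
from h import *
im,C,st=snap("wrist","w21.png"); print(st["ee_pos"],st["ft_force"],st["width"])
to(.577,.3525,.155,2.9,st)
print(proj(C,[(.577,.3525,.1),(.577,.3525,.066)]))
```

```text
[0.56901208 0.34083613 0.2088884 ] [-0.92300076  0.62443361  0.3775975 ] 0.029292721745677333
heading 2.3 shift/30mm [ 0.27  0.39 -1.8 ] turn/5deg [0.01 0.07 0.11]
[[300.51790417 229.13815723]
 [302.12977953 218.74568323]]
```

View pics/w21.png

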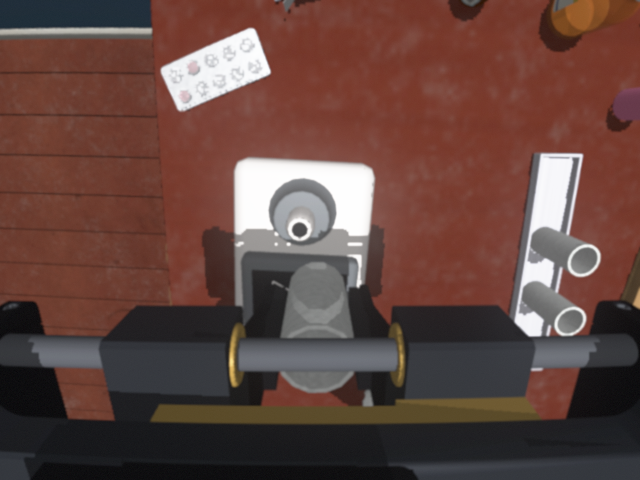

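Run:
```python
from h import *
C=cam("wrist"); st=r.read_state(); R=Ro.from_quat(st["eef_rot"]).as_matrix(); p=st["ee_pos"]
B=p+R@[0,0,.0204]; th=np.linspace(0,2*np.pi,8,endpoint=False)
print(proj(C,[B+R@[.015*np.cos(t),.015*np.sin(t),0] for t in th]).round(1)); T=p+R@[0,0,-.0446]
print(proj(C,[T+R@[.015*np.cos(t),.015*np.sin(t),0] for t in th]).round(1))
crop(cv2.imread("pics/w21.png"),250,390,200,410,4,"w21a.png")
```

```text
[[315.4 260.5]
 [335.7 268.4]
 [343.6 287. ]
 [335.  304.9]
 [315.5 312.2]
 [295.9 304.9]
 [287.3 286.9]
 [295.2 268.4]]
[[314.9 323.3]
 [344.5 334.1]
 [355.7 359.3]
 [343.  383.2]
 [315.  392.7]
 [286.8 383.2]
 [274.2 359.2]
 [285.3 334.1]]
```

View pics/w21a.png

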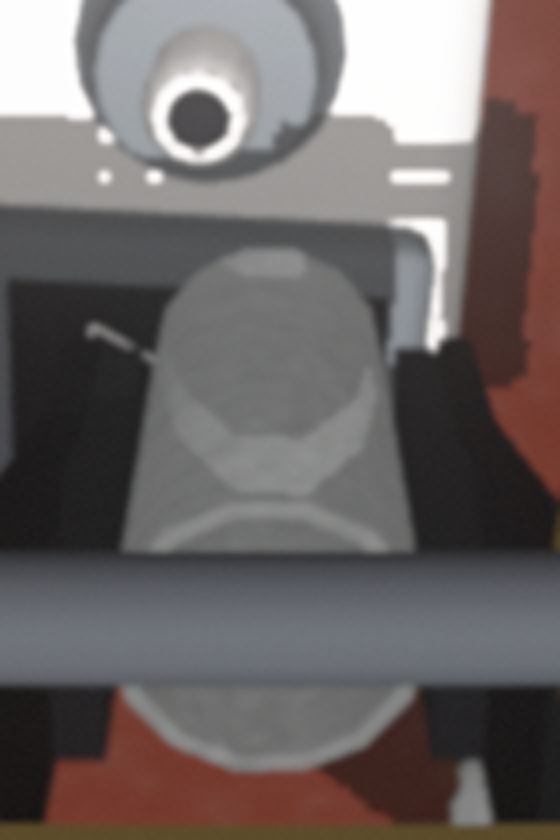

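Call:
{"fn": "send_rows", "kwargs": {"commands": [[0.15,0.22,-0.3,0,0.05,0.1,0.7],[0.13,0.2,-0.5,0,0,0,0.7],[0,0,-0.5,0,0,0,0.7],[0,0,-0.4,0,0,0,0.7],[0,0,-0.2,0,0,0,0.7]]}}

```text
time: 27.98
ee_pos: [0.5805, 0.3483, 0.1509]
eef_rot: [1.0, 0.022, 0.003, 0.001]
ft_force: [0.4, -0.3, -0.3]
width: 0.03
```

Run:
```python
from h import *
st=r.read_state(); print(st["ee_pos"],st["ft_force"],st["width"])
to(.5775,.3535,.125,2.9,st)
```

```text
[0.58048812 0.34829121 0.15088714] [ 0.43448086 -0.27259133 -0.2697723 ] 0.030016590489265776
heading 2.5 shift/30mm [-0.1   0.17 -0.86] turn/5deg [0.03 0.07 0.07]
```

Call:
{"fn": "send_rows", "kwargs": {"commands": [[-0.08,0.17,-0.2,0.03,0.07,0.05,0.7],[0,0,-0.2,0,0,0,0.7],[0,0,0,0,0,0,0.7]]}}

```text
time: 28.23
ee_pos: [0.578, 0.3511, 0.136]
eef_rot: [1.0, 0.023, -0.001, 0.001]
ft_force: [0.1, 0.1, -0.4]
width: 0.0296
```

Run:
```python
from h import *
im,C,st=snap("wrist","w22.png"); print(st["ee_pos"],st["ft_force"],st["width"])
to(.5775,.3535,.125,2.9,st)
print(proj(C,[(.577,.3535,.1),(.577,.3535,.066)]))
```

```text
[0.57803518 0.35106718 0.13598428] [ 0.10148742  0.10426049 -0.39338523] 0.02960914379456057
heading 2.7 shift/30mm [-0.02  0.08 -0.37] turn/5deg [ 0.02 -0.02  0.05]
[[311.07318798 277.16992918]
 [311.69658973 257.22127139]]
```

View pics/w22.png

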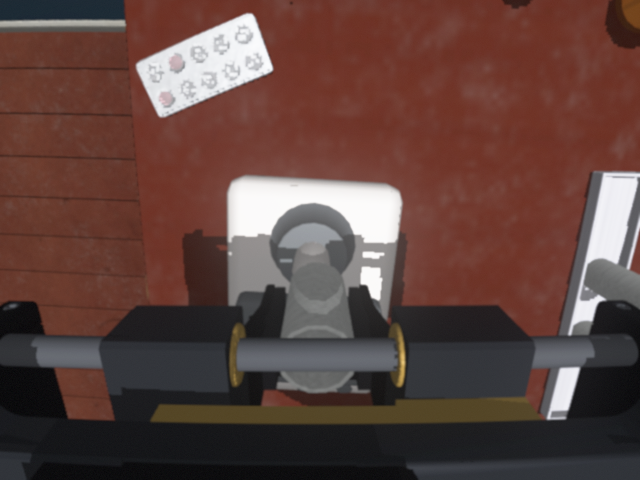

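Call:
{"fn": "send_rows", "kwargs": {"commands": [[-0.02,0.08,-0.1,0.02,0,0.05,0.7],[0,0,-0.15,0,0,0,0.7],[0,0,-0.15,0,0,0,0.7]]}}

```text
time: 28.53
ee_pos: [0.5783, 0.3548, 0.1264]
eef_rot: [1.0, 0.026, 0.001, -0.001]
ft_force: [-0.3, -0.2, -0.0]
width: 0.0297
```

Run:
```python
from h import *
st=r.read_state(); print(st["ee_pos"],st["ft_force"],st["width"])
to(.5775,.3535,.115,2.9,st)
```

```text
[0.57829973 0.35481504 0.12640788] [-0.34051456 -0.23089623 -0.00702329] 0.02966151825640893
heading 2.9 shift/30mm [-0.03 -0.04 -0.38] turn/5deg [-0.03  0.02 -0.01]
```

Call:
{"fn": "send_rows", "kwargs": {"commands": [[-0.03,-0.03,-0.15,-0.02,0.02,0,0.7],[0,0,-0.15,0,0,0,0.7],[0,0,-0.15,0,0,0,0.7]]}}

```text
time: 28.78
ee_pos: [0.5775, 0.3541, 0.1121]
eef_rot: [1.0, 0.026, 0.0, -0.0]
ft_force: [-0.1, -0.7, -0.3]
width: 0.0298
```

Run:
```python
from h import *
st=r.read_state(); print(st["ee_pos"],st["ft_force"],st["torque"],st["width"])
to(.5775,.3535,.086,2.9,st)
```

```text
[0.57745021 0.35413486 0.11205689] [-0.0637938  -0.74159355 -0.31616525] [0.03583484 0.04267106 0.03890203] 0.029841577414302687
heading 2.9 shift/30mm [ 0.   -0.02 -0.87] turn/5deg [-0.01  0.01 -0.01]
```

Call:
{"fn": "send_rows", "kwargs": {"commands": [[0,0,-0.2,0,0,0,0.7],[0,0,-0.2,0,0,0,0.7],[0,0,-0.2,0,0,0,0.7]]}}

```text
time: 29.03
ee_pos: [0.5775, 0.3541, 0.0924]
eef_rot: [1.0, 0.026, 0.0, -0.0]
ft_force: [0.7, 0.3, -0.4]
width: 0.03
```

Run:
```python
from h import *
st=r.read_state(); print(st["ee_pos"],st["ft_force"],st["torque"],st["width"])
to(.5775,.3535,.086,2.9,st)
```

```text
[0.57750386 0.35411046 0.09235048] [ 0.69776428  0.27722152 -0.41254745] [0.02355354 0.00623688 0.0098445 ] 0.03002136808703565
heading 2.9 shift/30mm [-0.   -0.02 -0.21] turn/5deg [-0.01  0.01 -0.01]
```

Sliding freely; press to the shoulder.

Call:
{"fn": "send_rows", "kwargs": {"commands": [[0,0,-0.15,0,0,0,0.7],[0,0,-0.12,0,0,0,0.7],[0,0,-0.12,0,0,0,0.7]]}}

```text
time: 29.28
ee_pos: [0.5788, 0.3545, 0.083]
eef_rot: [1.0, 0.025, 0.002, -0.001]
ft_force: [-4.7, -3.9, 24.5]
width: 0.0297
```

Run:
```python
from h import *
st=r.read_state(); print(st["ee_pos"],st["ft_force"],st["torque"],st["width"])
```

```text
[0.57878828 0.35450267 0.08303972] [-4.74891751 -3.9480307  24.48566419] [-0.9037232   0.86699758  0.02097876] 0.02973514328280506
```

Call:
{"fn": "send_rows", "kwargs": {"commands": [[0,0,0,0,0,0,0.3],[0,0,0,0,0,0,0.1],[0,0,0,0,0,0,0],[0,0,0,0,0,0,-0.1]]}}

```text
time: 29.62
ee_pos: [0.5794, 0.355, 0.0837]
eef_rot: [1.0, 0.025, 0.003, -0.001]
ft_force: [0.6, 0.1, -0.7]
width: 0.0428
```

Call:
{"fn": "send_rows", "kwargs": {"commands": [[0,0,0.3,0,0,0,-0.15],[0,0,0.6,0,0,0,-0.15],[0,0,0.9,0,0,0,-0.15],[0,0,0.9,0,0,0,-0.15],[0,0,0.9,0,0,0,-0.15],[-0.2,-0.4,0.3,0,0,0,-0.15],[-0.3,-0.9,0,0,0,0,-0.15],[-0.3,-0.9,0,0,0,0,-0.15]]}}

```text
time: 30.28
ee_pos: [0.5509, 0.2926, 0.2063]
eef_rot: [1.0, 0.029, 0.0, -0.003]
ft_force: [0.4, -0.4, 0.9]
width: 0.0497
```

Run:
```python
from h import *
im,C,st=snap("wrist","w23.png"); print(st["ee_pos"])
im,C,st=snap("side","s3.png"); crop(im,150,420,250,450,3,"s3a.png")
to(.4915,.098,.17,2.9,st)
S=cam("side"); print([proj(S,(.577,.3535,z))[0].round(1) for z in (.066,.131)])
```

```text
[0.55086867 0.2926015  0.20631935]
heading 3.1 shift/30mm [-1.99 -6.31 -1.21] turn/5deg [-0.02  0.   -0.05]
[array([223.8, 352.8]), array([219.2, 319.8])]
```

View pics/w23.png

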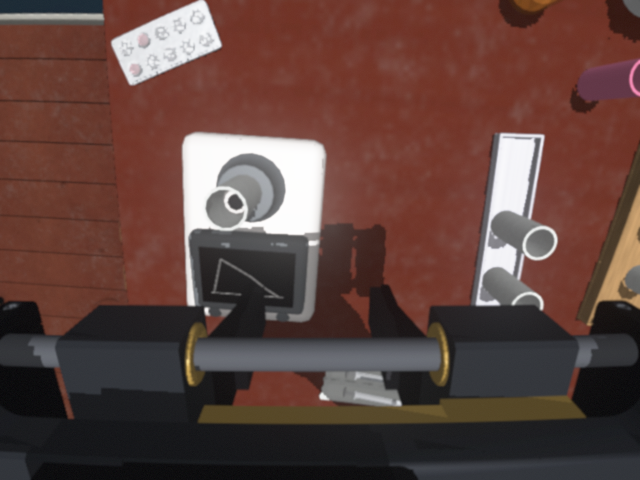

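View pics/s3a.png

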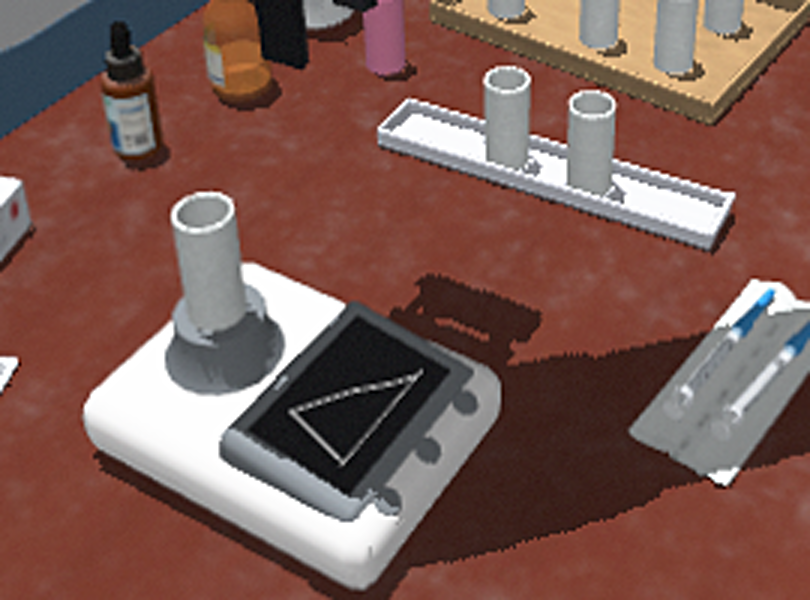

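Call:
{"fn": "send_rows", "kwargs": {"commands": [[-0.3,-0.9,0,0,0,0,-0.15],[-0.3,-0.9,0,0,0,0,-0.15],[-0.3,-0.9,0,0,0,0,-0.15],[-0.3,-0.9,-0.2,0,0,0,-0.15],[-0.3,-0.9,-0.4,0,0,0,-0.15],[-0.3,-0.8,-0.5,0,0,0,-0.15],[-0.2,-0.6,-0.5,0,0,0,-0.15],[0,-0.3,-0.4,0,0,0,-0.15],[0,0,0,0,0,0,-0.15]]}}

```text
time: 31.13
ee_pos: [0.4872, 0.099, 0.1468]
eef_rot: [1.0, 0.029, 0.001, -0.002]
ft_force: [-0.7, -0.7, -0.4]
width: 0.05
```

Run:
```python
from h import *
im,C,st=snap("wrist","w24.png"); print(st["ee_pos"],st["ft_force"])
to(.4915,.0985,.09,2.9,st)
print(proj(C,[(.4915,.0979,.069)]))
crop(im,200,440,0,300,2.6,"w24a.png")
```

```text
[0.48717457 0.09902712 0.1468463 ] [-0.71577651 -0.69848865 -0.38279974]
heading 3.3 shift/30mm [ 0.14 -0.02 -1.89] turn/5deg [-0.04  0.03 -0.09]
[[318.09248661 246.60581806]]
```

View pics/w24a.png

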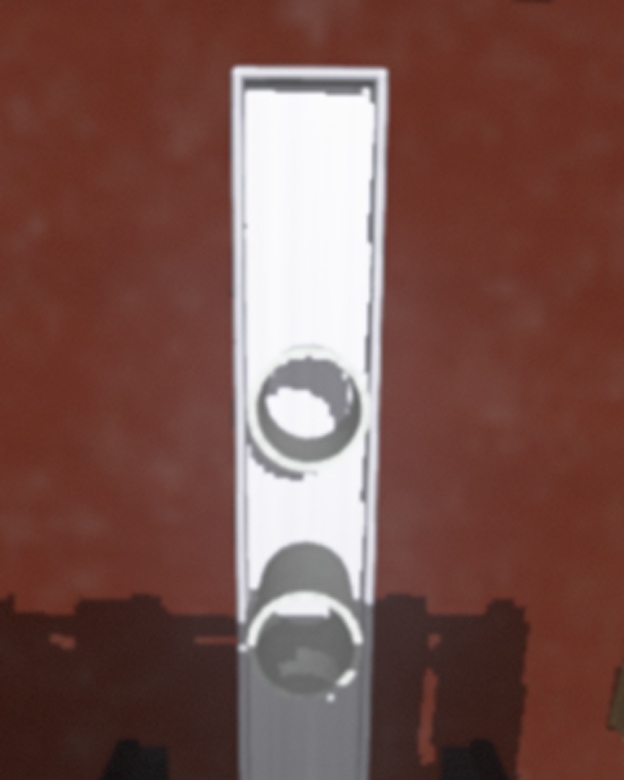

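Call:
{"fn": "send_rows", "kwargs": {"commands": [[0.05,0,-0.4,0,0,-0.08,-0.15],[0,0,-0.6,0,0,0,-0.15],[0,0,-0.6,0,0,0,-0.15],[0,0,-0.3,0,0,0,-0.15]]}}

```text
time: 31.52
ee_pos: [0.4931, 0.1066, 0.0932]
eef_rot: [1.0, 0.028, 0.006, -0.003]
ft_force: [-1.0, -0.5, 0.4]
width: 0.0503
```

Run:
```python
from h import *
st=r.read_state(); print(st["ee_pos"],st["ft_force"])
to(.491,.0983,.024,2.9,st)
```

```text
[0.49306187 0.10661202 0.09322774] [-1.02652963 -0.50609529  0.39961504]
heading 3.2 shift/30mm [-0.07 -0.28 -2.31] turn/5deg [-0.08  0.14 -0.06]
```

Call:
{"fn": "send_rows", "kwargs": {"commands": [[-0.05,-0.25,-0.3,-0.06,0.12,-0.05,-0.15],[0,-0.02,-0.4,0,0,0,-0.15],[0,0,-0.5,0,0,0,-0.15],[0,0,-0.4,0,0,0,-0.15]]}}

```text
time: 31.85
ee_pos: [0.4931, 0.1017, 0.0434]
eef_rot: [1.0, 0.027, 0.002, -0.002]
ft_force: [-0.7, 0.1, 0.3]
width: 0.0501
```

Run:
```python
from h import *
st=r.read_state(); print(st["ee_pos"],st["ft_force"])
to(.491,.0983,.024,2.9,st)
```

```text
[0.49312636 0.1016891  0.04344377] [-0.68654697  0.07493471  0.25578048]
heading 3.1 shift/30mm [-0.07 -0.11 -0.65] turn/5deg [-0.04  0.04 -0.05]
```

Call:
{"fn": "send_rows", "kwargs": {"commands": [[-0.05,-0.1,-0.3,-0.03,0.04,-0.03,-0.15],[0,0,-0.2,0,0,0,-0.15],[0,0,-0.1,0,0,0,0.1],[0,0,0,0,0,0,0.4],[0,0,0,0,0,0,0.6],[0,0,0,0,0,0,0.6],[0,0,0,0,0,0,0.6]], "grip_force": 10}}

```text
time: 32.43
ee_pos: [0.4913, 0.099, 0.0226]
eef_rot: [1.0, 0.026, -0.001, -0.001]
ft_force: [-0.4, 1.0, 0.7]
width: 0.0297
```

Run:
```python
from h import *
st=r.read_state(); print(st["ee_pos"],st["ft_force"],st["width"])
to(.417,.0944,.026,2.9,st)
```

```text
[0.49130225 0.09903816 0.0225765 ] [-0.3981514   1.04330463  0.65261075] 0.02965798249233659
heading 3.0 shift/30mm [-2.48 -0.15  0.11] turn/5deg [-0.02 -0.03 -0.02]
```

Call:
{"fn": "send_rows", "kwargs": {"commands": [[-0.2,0,0.1,0,0,0,0.6],[-0.4,-0.02,0,0,0,0,0.6],[-0.5,-0.03,0,0,0,0,0.6],[-0.5,-0.03,0,0,0,0,0.6],[-0.3,-0.02,0,0,0,0,0.6],[-0.2,-0.01,0,0,0,0,0.6]]}}

```text
time: 32.93
ee_pos: [0.4267, 0.0962, 0.0282]
eef_rot: [1.0, 0.026, 0.001, -0.001]
ft_force: [0.3, -0.6, -0.3]
width: 0.0297
```

Run:
```python
from h import *
st=r.read_state(); print(st["ee_pos"],st["ft_force"],st["width"])
to(.417,.0944,.0226,2.9,st)
```

```text
[0.42674122 0.09618273 0.02815942] [ 0.32211537 -0.58328091 -0.26724917] 0.029654361129371382
heading 3.0 shift/30mm [-0.32 -0.06 -0.19] turn/5deg [-0.02  0.02 -0.01]
```

Call:
{"fn": "send_rows", "kwargs": {"commands": [[-0.1,-0.05,-0.1,0,0,0,0.6],[-0.1,0,-0.06,0,0,0,0.6]]}}

```text
time: 33.1
ee_pos: [0.4204, 0.0941, 0.0239]
eef_rot: [1.0, 0.026, 0.002, -0.0]
ft_force: [-0.4, -0.1, 0.0]
width: 0.0299
```

Call:
{"fn": "send_rows", "kwargs": {"commands": [[-0.1,0,0,0,0,0,0.6],[-0.08,0,0,0,0,0,0.6]]}}

```text
time: 33.27
ee_pos: [0.4163, 0.0941, 0.0241]
eef_rot: [1.0, 0.026, 0.003, -0.0]
ft_force: [5.4, -1.5, 0.7]
width: 0.0298
```

Call:
{"fn": "send_rows", "kwargs": {"commands": [[-0.02,0,-0.08,0,0.03,0,0.6],[-0.02,0,-0.05,0,0,0,0.6]]}}

```text
time: 33.43
ee_pos: [0.4173, 0.0944, 0.0214]
eef_rot: [1.0, 0.025, 0.004, -0.001]
ft_force: [1.9, -2.5, 11.3]
width: 0.0299
```

Call:
{"fn": "send_rows", "kwargs": {"commands": [[0,0,0,0,0,0,0.25],[0,0,0,0,0,0,0.1],[0,0,0,0,0,0,-0.05],[0,0,0.2,0,0,0,-0.15],[0,0,0.5,0,0,0,-0.15],[0,0,0.8,0,0,0,-0.15],[0,0,0.9,0,0,0,-0.15],[0.5,0,0.9,0,0,0,-0.15],[0.9,0,0.7,0,0,0,-0.15],[0.6,0,0,0,0,0,-0.15]]}}

```text
time: 34.27
ee_pos: [0.4718, 0.0956, 0.1462]
eef_rot: [1.0, 0.027, -0.002, -0.0]
ft_force: [0.5, 0.0, 1.1]
width: 0.0498
```

Run:
```python
from h import *
im,C,st=snap("wrist","w25.png"); print(st["ee_pos"],st["ft_force"])
to(.549,.1013,.09,2.9,st)
crop(im,200,440,0,300,2.6,"w25a.png")
```

```text
[0.4717801  0.09563457 0.14616602] [0.48829065 0.04685979 1.12549266]
heading 3.1 shift/30mm [ 2.57  0.19 -1.87] turn/5deg [-0.   -0.04 -0.05]
```

View pics/w25a.png

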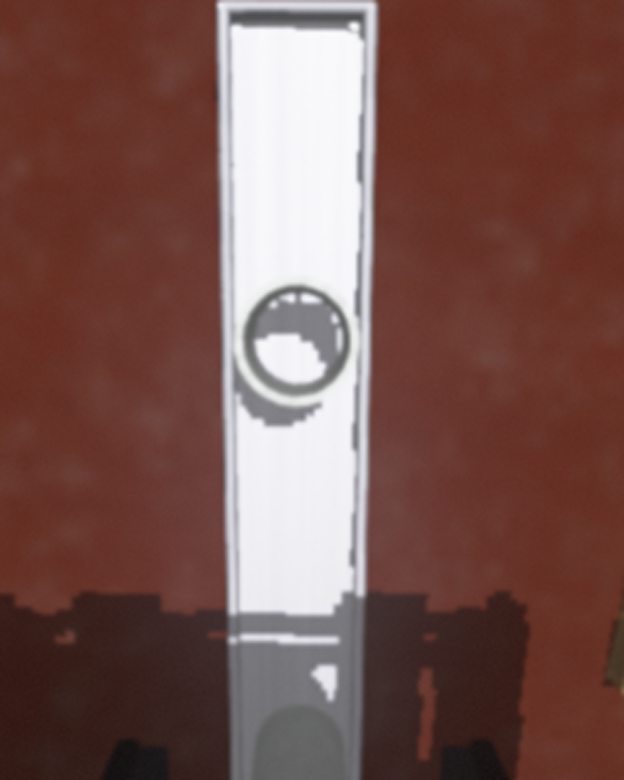

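Call:
{"fn": "send_rows", "kwargs": {"commands": [[0.6,0.05,0,0,0,0,-0.15],[0.7,0.05,-0.2,0,0,0,-0.15],[0.7,0.05,-0.4,0,0,0,-0.15],[0.5,0.05,-0.5,0,0,0,-0.15],[0,0,-0.4,0,0,0,-0.15],[0,0,0,0,0,0,-0.15]]}}

```text
time: 34.82
ee_pos: [0.5522, 0.1017, 0.099]
eef_rot: [1.0, 0.026, -0.003, -0.002]
ft_force: [0.2, 0.6, -0.7]
width: 0.0497
```

Run:
```python
from h import *
im,C,st=snap("wrist","w26.png"); print(st["ee_pos"],st["ft_force"])
to(.5495,.1013,.024,2.9,st)
print(proj(C,[(.5495,.1008,.069)]))
crop(im,200,440,0,300,2.6,"w26a.png")
```

```text
[0.55216801 0.10166588 0.09904438] [ 0.20939798  0.59574855 -0.69008651]
heading 3.0 shift/30mm [-0.09 -0.01 -2.5 ] turn/5deg [-0.04 -0.07 -0.02]
[[316.97940766 284.04583102]]
```

View pics/w26a.png

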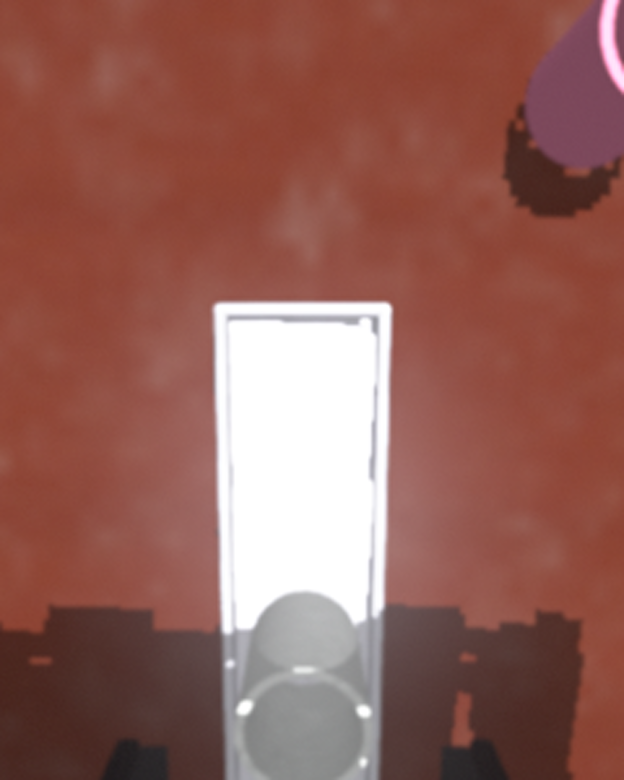

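Call:
{"fn": "send_rows", "kwargs": {"commands": [[-0.05,0,-0.4,-0.03,-0.05,0,-0.15],[0,0,-0.5,0,0,0,-0.15],[0,0,-0.5,0,0,0,-0.15],[0,0,-0.4,0,0,0,-0.15]]}}

```text
time: 35.2
ee_pos: [0.5507, 0.1021, 0.0488]
eef_rot: [1.0, 0.026, 0.003, -0.0]
ft_force: [0.5, -0.2, 0.1]
width: 0.0505
```

Run:
```python
from h import *
st=r.read_state(); print(st["ee_pos"],st["ft_force"])
to(.550,.1013,.024,2.9,st)
```

```text
[0.55068145 0.10214618 0.04884589] [ 0.54317241 -0.17868924  0.13488318]
heading 3.0 shift/30mm [-0.02 -0.03 -0.83] turn/5deg [-0.    0.06 -0.03]
```

Call:
{"fn": "send_rows", "kwargs": {"commands": [[-0.02,-0.03,-0.35,0,0.05,0,-0.15],[0,0,-0.3,0,0,0,-0.15],[0,0,-0.15,0,0,0,0.1],[0,0,0,0,0,0,0.4],[0,0,0,0,0,0,0.6],[0,0,0,0,0,0,0.6],[0,0,0,0,0,0,0.6]]}}

```text
time: 35.78
ee_pos: [0.5485, 0.1005, 0.022]
eef_rot: [1.0, 0.027, -0.001, 0.0]
ft_force: [0.4, -0.2, 0.6]
width: 0.0297
```

Run:
```python
from h import *
st=r.read_state(); print(st["ee_pos"],st["ft_force"],st["width"])
to(.4468,.096,.0235,2.9,st)
```

```text
[0.54851492 0.10053243 0.02195733] [ 0.44746271 -0.21318894  0.61474611] 0.0296515802024468
heading 3.0 shift/30mm [-3.39 -0.15  0.05] turn/5deg [ 0.01 -0.02 -0.03]
```

Call:
{"fn": "send_rows", "kwargs": {"commands": [[-0.2,0,0.06,0,0,0,0.6],[-0.5,-0.03,0,0,0,0,0.6],[-0.6,-0.03,0,0,0,0,0.6],[-0.6,-0.03,-0.02,0,0,0,0.6],[-0.5,-0.03,-0.02,0,0,0,0.6],[-0.4,-0.02,0,0,0,0,0.6],[-0.2,-0.01,0,0,0,0,0.6]]}}

```text
time: 36.37
ee_pos: [0.4554, 0.0968, 0.0252]
eef_rot: [1.0, 0.026, 0.001, 0.0]
ft_force: [-0.0, -0.1, 0.2]
width: 0.0297
```

Run:
```python
from h import *
st=r.read_state(); print(st["ee_pos"],st["ft_force"],st["width"])
to(.446,.0957,.0235,2.9,st)
```

```text
[0.45540862 0.09677174 0.02517074] [-0.00181187 -0.07716767  0.23450868] 0.02973682763083168
heading 3.0 shift/30mm [-0.31 -0.04 -0.06] turn/5deg [ 0.01  0.03 -0.02]
```

Call:
{"fn": "send_rows", "kwargs": {"commands": [[-0.1,-0.03,-0.03,0,0.02,0,0.6],[-0.1,0,-0.02,0,0,0,0.6]]}}

```text
time: 36.53
ee_pos: [0.4488, 0.0954, 0.0243]
eef_rot: [1.0, 0.026, 0.001, 0.001]
ft_force: [-0.3, 0.6, 0.2]
width: 0.0296
```

Call:
{"fn": "send_rows", "kwargs": {"commands": [[-0.08,0,0,0,0,0,0.6],[-0.08,0,0,0,0,0,0.6]]}}

```text
time: 36.7
ee_pos: [0.4444, 0.0955, 0.0246]
eef_rot: [1.0, 0.026, 0.002, 0.001]
ft_force: [1.1, 0.1, 0.7]
width: 0.0303
```

Call:
{"fn": "send_rows", "kwargs": {"commands": [[-0.06,0,-0.02,0,0,0,0.6],[-0.04,0,-0.05,0,0,0,0.6]]}}

```text
time: 36.87
ee_pos: [0.4443, 0.0962, 0.0238]
eef_rot: [1.0, 0.026, 0.004, 0.0]
ft_force: [3.1, 0.9, 2.0]
width: 0.03
```

Call:
{"fn": "send_rows", "kwargs": {"commands": [[0,0,-0.06,0,0,0,0.6],[0,0,0,0,0,0,0.25],[0,0,0,0,0,0,0.1],[0,0,0,0,0,0,-0.05],[0,0,0.2,0,0,0,-0.15],[0,0,0.5,0,0,0,-0.15],[0,0,0.8,0,0,0,-0.15],[0,0,0.9,0,0,0,-0.15],[0.4,0,0.9,0,0,0,-0.15],[0.6,0,0.9,0,0,0,-0.15]]}}

```text
time: 37.7
ee_pos: [0.4647, 0.0967, 0.1473]
eef_rot: [1.0, 0.029, -0.005, 0.0]
ft_force: [0.7, -0.0, 0.8]
width: 0.0499
```

Run:
```python
from h import *
im,C,st=snap("wrist","w27.png"); print(st["ee_pos"],st["ft_force"])
to(.5015,-.0655,.16,2.9,st)
```

```text
[0.4646943  0.09673683 0.14730287] [ 0.71599316 -0.04144227  0.76561647]
heading 3.3 shift/30mm [ 1.23 -5.41  0.42] turn/5deg [ 0.01 -0.12 -0.07]
```

View pics/w27.png

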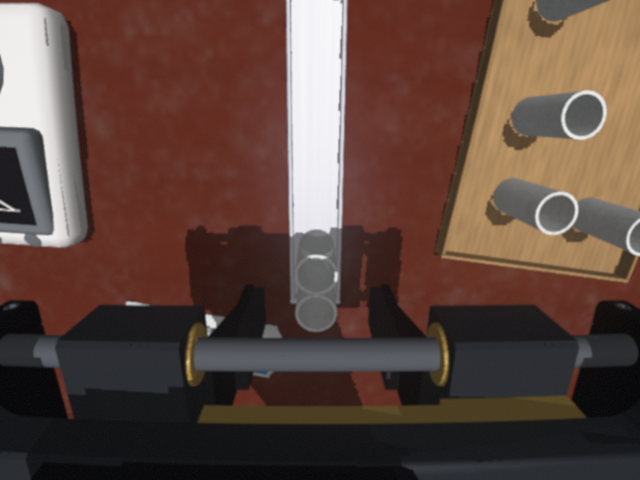

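Call:
{"fn": "send_rows", "kwargs": {"commands": [[0.2,-0.8,0.1,0,-0.04,0,-0.15],[0.2,-0.9,0.1,0,-0.04,0,-0.15],[0.2,-0.9,0.1,0,-0.04,0,-0.15],[0.2,-0.9,0,0,0,0,-0.15],[0.2,-0.9,0,0,0,0,-0.15],[0.2,-0.7,0,0,0,0,-0.15],[0,-0.4,0,0,0,0,-0.15],[0,0,0,0,0,0,-0.15]]}}

```text
time: 38.42
ee_pos: [0.5088, -0.0728, 0.1676]
eef_rot: [1.0, 0.03, 0.008, -0.001]
ft_force: [-0.3, -0.5, -0.6]
width: 0.05
```

Run:
```python
from h import *
im,C,st=snap("wrist","w28.png"); print(st["ee_pos"],st["ft_force"])
to(.5015,-.0655,.023,2.9,st)
print(proj(C,[(.5015,-.0655,.068),(.49,-.134,.068),(.565,-.067,.068)]))
```

```text
[ 0.50875704 -0.07279545  0.1676152 ] [-0.31799285 -0.52001585 -0.64205949]
heading 3.5 shift/30mm [-0.24  0.24 -4.82] turn/5deg [-0.03  0.17 -0.11]
[[305.57548854 253.48658152]
 [395.36544737 273.20614909]
 [312.55881501 166.87443465]]
```

View pics/w28.png

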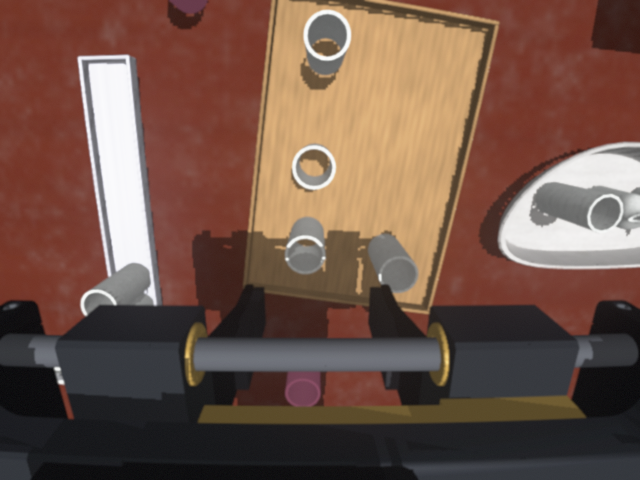

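Call:
{"fn": "send_rows", "kwargs": {"commands": [[-0.12,0.12,-0.5,0,0.08,-0.05,-0.15],[-0.1,0.1,-0.6,0,0.08,-0.05,-0.15],[0,0,-0.6,0,0,0,-0.15],[0,0,-0.5,0,0,0,-0.15],[0,0,-0.3,0,0,0,-0.15]]}}

```text
time: 38.88
ee_pos: [0.5013, -0.0569, 0.0904]
eef_rot: [1.0, 0.029, 0.002, -0.001]
ft_force: [-0.0, -0.4, -0.3]
width: 0.0498
```

Run:
```python
from h import *
st=r.read_state(); print(st["ee_pos"],st["ft_force"])
to(.5015,-.0655,.023,2.9,st)
```

```text
[ 0.50133701 -0.05693512  0.09035252] [-0.01738534 -0.4430119  -0.31640886]
heading 3.3 shift/30mm [ 0.01 -0.29 -2.25] turn/5deg [-0.04  0.04 -0.09]
```

Call:
{"fn": "send_rows", "kwargs": {"commands": [[0,-0.25,-0.3,0,0.03,-0.05,-0.15],[0,-0.03,-0.4,0,0,0,-0.15],[0,0,-0.5,0,0,0,-0.15],[0,0,-0.35,0,0,0,-0.15]]}}

```text
time: 39.22
ee_pos: [0.5008, -0.0627, 0.0405]
eef_rot: [1.0, 0.029, 0.0, -0.002]
ft_force: [-0.0, -0.0, -0.1]
width: 0.0496
```

Run:
```python
from h import *
st=r.read_state(); print(st["ee_pos"],st["ft_force"])
to(.5015,-.0655,.023,2.9,st)
```

```text
[ 0.5008349  -0.06272426  0.04047019] [-0.00665645 -0.02288293 -0.11360172]
heading 3.3 shift/30mm [ 0.02 -0.09 -0.58] turn/5deg [-0.04  0.01 -0.09]
```

Call:
{"fn": "send_rows", "kwargs": {"commands": [[0,-0.09,-0.3,-0.03,0,-0.05,-0.15],[0,0,-0.2,0,0,0,-0.15],[0,0,-0.05,0,0,0,0.1],[0,0,0,0,0,0,0.4],[0,0,0,0,0,0,0.6],[0,0,0,0,0,0,0.6],[0,0,0,0,0,0,0.6]]}}

```text
time: 39.8
ee_pos: [0.5007, -0.0652, 0.0215]
eef_rot: [1.0, 0.027, -0.0, -0.001]
ft_force: [-0.2, -0.3, 0.3]
width: 0.0299
```

Call:
{"fn": "send_rows", "kwargs": {"commands": [[0,0,0.3,0,0,0,0.6],[0,0,0.5,0,0,0,0.6],[0,0,0.8,0,0,0,0.6],[0,0,0.9,0,0,0,0.6],[0,0.4,0.8,0,0,0,0.6],[0,0.8,0.5,0,0,0,0.6],[-0.05,0.9,0,0,0,0,0.6],[-0.1,0.9,0,0,0,0,0.6],[-0.1,0.9,0,0,0,0,0.6],[-0.1,0.7,0,0,0,0,0.6]]}}

```text
time: 40.63
ee_pos: [0.4911, 0.0737, 0.1501]
eef_rot: [1.0, 0.022, 0.004, 0.001]
ft_force: [0.4, 0.3, 0.7]
width: 0.0299
```

Run:
```python
from h import *
st=r.read_state(); print(st["ee_pos"],st["ft_force"],st["width"])
to(.484,.0977,.11,2.9,st)
```

```text
[0.49112587 0.07372094 0.15010539] [0.424689   0.31703351 0.69819855] 0.02992440047928949
heading 2.5 shift/30mm [-0.24  0.8  -1.34] turn/5deg [0.01 0.09 0.07]
```

Call:
{"fn": "send_rows", "kwargs": {"commands": [[-0.12,0.4,-0.2,0,0.05,0.03,0.6],[-0.1,0.4,-0.4,0,0.04,0.03,0.6],[0,0,-0.6,0,0,0,0.6],[0,0,-0.6,0,0,0,0.6],[0,0,-0.5,0,0,0,0.6],[0,0,-0.3,0,0,0,0.6]]}}

```text
time: 41.13
ee_pos: [0.4857, 0.1078, 0.0785]
eef_rot: [1.0, 0.031, 0.006, 0.001]
ft_force: [-0.2, 0.3, 0.4]
width: 0.0298
```

Run:
```python
from h import *
st=r.read_state(); print(st["ee_pos"],st["ft_force"],st["width"])
to(.484,.0977,.05,2.9,st)
```

```text
[0.48574805 0.10784384 0.07854168] [-0.17420692  0.31371615  0.44200901] 0.029845911852214586
heading 3.5 shift/30mm [-0.06 -0.34 -0.95] turn/5deg [ 0.02  0.14 -0.12]
```

Call:
{"fn": "send_rows", "kwargs": {"commands": [[-0.03,-0.3,-0.2,0,0.1,-0.1,0.6],[0,0,-0.4,0,0,0,0.6],[0,0,-0.3,0,0,0,0.6]]}}

```text
time: 41.38
ee_pos: [0.4857, 0.0979, 0.0516]
eef_rot: [1.0, 0.026, 0.003, 0.001]
ft_force: [0.5, -0.2, 0.1]
width: 0.0295
```

Run:
```python
from h import *
st=r.read_state(); print(st["ee_pos"],st["ft_force"],st["width"])
to(.484,.0977,.0245,2.9,st)
```

```text
[0.48566922 0.09790753 0.05160601] [ 0.51039824 -0.20169246  0.0818134 ] 0.02950053997772641
heading 3.0 shift/30mm [-0.06 -0.01 -0.9 ] turn/5deg [ 0.02  0.06 -0.01]
```

Call:
{"fn": "send_rows", "kwargs": {"commands": [[0,0,-0.2,0,0.05,0,0.6],[0,0,-0.25,0,0,0,0.6],[0,0,-0.25,0,0,0,0.6]]}}

```text
time: 41.63
ee_pos: [0.4863, 0.097, 0.0289]
eef_rot: [1.0, 0.025, 0.0, 0.001]
ft_force: [0.7, 0.4, 0.2]
width: 0.0298
```

Run:
```python
from h import *
st=r.read_state(); print(st["ee_pos"],st["ft_force"],st["width"])
to(.475,.0975,.0235,2.9,st)
```

```text
[0.48628407 0.09702537 0.02894144] [0.71739344 0.35406417 0.19480406] 0.029752536340315234
heading 2.9 shift/30mm [-0.38  0.02 -0.18] turn/5deg [0.02 0.01 0.01]
```

Call:
{"fn": "send_rows", "kwargs": {"commands": [[-0.12,0.02,-0.1,0,0,0,0.6],[-0.12,0,-0.06,0,0,0,0.6],[-0.08,0,0,0,0,0,0.6]]}}

```text
time: 41.88
ee_pos: [0.4763, 0.0981, 0.0224]
eef_rot: [1.0, 0.025, 0.0, 0.0]
ft_force: [7.9, 0.2, 1.9]
width: 0.0296
```

Call:
{"fn": "send_rows", "kwargs": {"commands": [[-0.07,0,0,0,0,0,0.6],[-0.07,0,0,0,0,0,0.6]]}}

```text
time: 42.05
ee_pos: [0.4755, 0.099, 0.0243]
eef_rot: [1.0, 0.025, 0.005, -0.0]
ft_force: [6.0, 0.2, -0.8]
width: 0.0297
```

Call:
{"fn": "send_rows", "kwargs": {"commands": [[0.02,-0.02,-0.06,0,0.1,0,0.6],[0,0,-0.02,0,0,0,0.3],[0,0,0,0,0,0,0.1],[0,0,0,0,0,0,-0.05],[0,0,0.2,0,0,0,-0.15],[0,0,0.5,0,0,0,-0.15],[0,0,0.8,0,0,0,-0.15],[0,0,0.9,0,0,0,-0.15],[0.4,0,0.9,0,0,0,-0.15],[0.6,0,0.5,0,0,0,-0.15]]}}

```text
time: 42.88
ee_pos: [0.4991, 0.099, 0.1389]
eef_rot: [1.0, 0.028, -0.006, 0.001]
ft_force: [0.6, -0.3, 0.5]
width: 0.0498
```

Run:
```python
from h import *
im,C,st=snap("wrist","w29.png"); print(st["ee_pos"],st["ft_force"])
to(.49,-.1345,.16,2.9,st)
```

```text
[0.49911477 0.09898815 0.13889274] [ 0.62707272 -0.33815533  0.47069127]
heading 3.2 shift/30mm [-0.3  -7.78  0.7 ] turn/5deg [ 0.01 -0.13 -0.05]
```

View pics/w29.png

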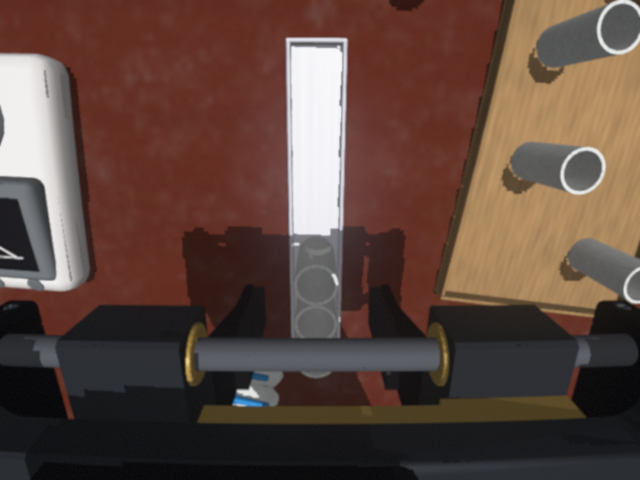

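Now tube D.

Call:
{"fn": "send_rows", "kwargs": {"commands": [[0,-0.8,0.2,0,-0.04,0,-0.15],[0,-1,0.2,0,-0.04,0,-0.15],[0,-1,0.1,0,-0.04,0,-0.15],[0,-1,0,0,0,0,-0.15],[0,-1,0,0,0,0,-0.15],[0,-1,0,0,0,0,-0.15],[0,-0.9,0,0,0,0,-0.15],[0,-0.7,0,0,0,0,-0.15],[0,-0.3,0,0,0,0,-0.15],[0,0,0,0,0,0,-0.15]]}}

```text
time: 43.77
ee_pos: [0.5012, -0.1386, 0.1609]
eef_rot: [1.0, 0.03, 0.004, -0.001]
ft_force: [0.0, 0.1, -0.8]
width: 0.05
```

Run:
```python
from h import *
im,C,st=snap("wrist","w30.png"); print(st["ee_pos"],st["ft_force"])
to(.49,-.1355,.023,2.9,st)
print(proj(C,[(.49,-.1355,.068)]))
```

```text
[ 0.50118849 -0.1386188   0.16093847] [ 0.04414557  0.11759031 -0.82860033]
heading 3.4 shift/30mm [-0.37  0.1  -4.6 ] turn/5deg [-0.03  0.08 -0.1 ]
[[310.89395332 260.77789165]]
```

View pics/w30.png

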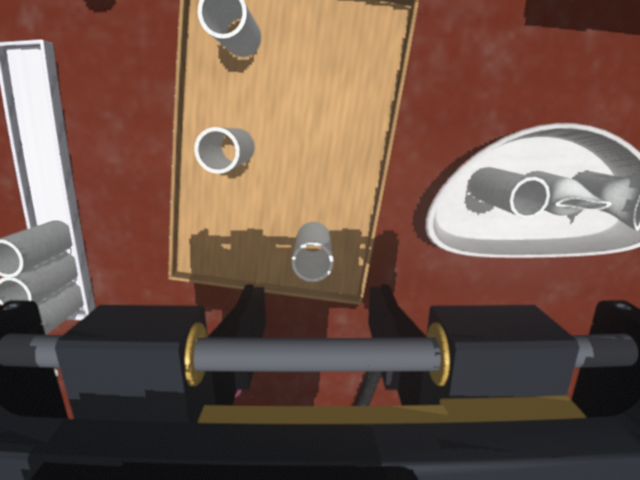

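Call:
{"fn": "send_rows", "kwargs": {"commands": [[-0.2,0.04,-0.5,0,0.08,-0.05,-0.15],[-0.15,0,-0.6,0,0,-0.05,-0.15],[0,0,-0.6,0,0,0,-0.15],[0,0,-0.5,0,0,0,-0.15],[0,0,-0.2,0,0,0,-0.15]]}}

```text
time: 44.23
ee_pos: [0.4924, -0.1263, 0.089]
eef_rot: [1.0, 0.031, 0.002, -0.002]
ft_force: [-1.4, 0.7, 0.1]
width: 0.05
```

Run:
```python
from h import *
st=r.read_state(); print(st["ee_pos"],st["ft_force"])
to(.49,-.1365,.025,2.9,st)
```

```text
[ 0.49242784 -0.12625817  0.08898585] [-1.3555855   0.73307584  0.13130297]
heading 3.5 shift/30mm [-0.08 -0.34 -2.13] turn/5deg [-0.05  0.05 -0.13]
```

Call:
{"fn": "send_rows", "kwargs": {"commands": [[-0.06,-0.3,-0.2,-0.04,0.04,-0.1,-0.15],[0,-0.05,-0.4,0,0,0,-0.15],[0,0,-0.5,0,0,0,-0.15],[0,0,-0.3,0,0,0,-0.15]]}}

```text
time: 44.57
ee_pos: [0.4922, -0.1339, 0.0463]
eef_rot: [1.0, 0.029, 0.002, -0.0]
ft_force: [-0.3, 0.3, -0.2]
width: 0.0505
```

Run:
```python
from h import *
st=r.read_state(); print(st["ee_pos"],st["ft_force"])
to(.49,-.1365,.024,2.9,st)
```

```text
[ 0.49218691 -0.1339041   0.04630904] [-0.27030706  0.28584192 -0.17091841]
heading 3.3 shift/30mm [-0.07 -0.09 -0.74] turn/5deg [-0.    0.04 -0.08]
```

Call:
{"fn": "send_rows", "kwargs": {"commands": [[-0.07,-0.09,-0.3,0,0.04,-0.08,-0.15],[0,0,-0.25,0,0,0,-0.15],[0,0,-0.15,0,0,0,0.1],[0,0,0,0,0,0,0.4],[0,0,0,0,0,0,0.6],[0,0,0,0,0,0,0.6],[0,0,0,0,0,0,0.6]]}}

```text
time: 45.15
ee_pos: [0.4901, -0.1364, 0.0228]
eef_rot: [1.0, 0.025, -0.001, -0.001]
ft_force: [-0.0, -0.9, 0.3]
width: 0.0296
```

Call:
{"fn": "send_rows", "kwargs": {"commands": [[0,0,0.3,0,0,0,0.6],[0,0,0.5,0,0,0,0.6],[0,0,0.8,0,0,0,0.6],[0,0,0.9,0,0,0,0.6],[0.1,0.4,0.8,0,0,0,0.6],[0.1,0.8,0.5,0,0,0,0.6],[0.1,1,0,0,0,0,0.6],[0.1,1,0,0,0,0,0.6],[0.1,1,0,0,0,0,0.6],[0.1,1,0,0,0,0,0.6]]}}

```text
time: 45.98
ee_pos: [0.5091, 0.0188, 0.1517]
eef_rot: [1.0, 0.019, 0.003, 0.002]
ft_force: [0.7, -0.4, 0.4]
width: 0.0295
```

Run:
```python
from h import *
st=r.read_state(); print(st["ee_pos"],st["ft_force"],st["width"])
to(.515,.0993,.11,2.9,st)
```

```text
[0.50912358 0.0187911  0.15171191] [ 0.74103692 -0.44468877  0.36884442] 0.029526397540735282
heading 2.2 shift/30mm [ 0.2   2.68 -1.39] turn/5deg [0.04 0.07 0.15]
```

Call:
{"fn": "send_rows", "kwargs": {"commands": [[0.1,0.9,0,0,0.03,0.05,0.6],[0.1,0.9,-0.1,0,0.03,0.05,0.6],[0.05,0.6,-0.4,0,0,0,0.6],[0,0,-0.6,0,0,0,0.6],[0,0,-0.6,0,0,0,0.6],[0,0,-0.5,0,0,0,0.6],[0,0,-0.2,0,0,0,0.6]]}}

```text
time: 46.57
ee_pos: [0.5186, 0.1062, 0.0879]
eef_rot: [1.0, 0.03, 0.008, 0.001]
ft_force: [-0.4, -0.3, -0.5]
width: 0.0297
```

Run:
```python
from h import *
st=r.read_state(); print(st["ee_pos"],st["ft_force"],st["width"])
to(.516,.0993,.05,2.9,st)
```

```text
[0.51864635 0.10615452 0.0878936 ] [-0.41206545 -0.30629425 -0.48401293] 0.02968644548143355
heading 3.5 shift/30mm [-0.09 -0.23 -1.26] turn/5deg [ 0.02  0.17 -0.11]
```

Call:
{"fn": "send_rows", "kwargs": {"commands": [[-0.07,-0.22,-0.2,0,0.15,-0.1,0.6],[0,0,-0.4,0,0,0,0.6],[0,0,-0.4,0,0,0,0.6],[0,0,-0.2,0,0,0,0.6]]}}

```text
time: 46.9
ee_pos: [0.5178, 0.0982, 0.052]
eef_rot: [1.0, 0.025, 0.002, 0.001]
ft_force: [-0.8, -0.8, -0.4]
width: 0.03
```

Run:
```python
from h import *
st=r.read_state(); print(st["ee_pos"],st["ft_force"],st["width"])
to(.516,.0993,.026,2.9,st)
```

```text
[0.51778469 0.09822283 0.05202044] [-0.83492475 -0.82556983 -0.40745401] 0.029981958873344806
heading 2.8 shift/30mm [-0.06  0.04 -0.87] turn/5deg [0.02 0.05 0.02]
```

Call:
{"fn": "send_rows", "kwargs": {"commands": [[-0.03,0.03,-0.2,0.02,0.05,0,0.6],[0,0,-0.25,0,0,0,0.6],[0,0,-0.25,0,0,0,0.6]]}}

```text
time: 47.15
ee_pos: [0.5172, 0.0988, 0.0294]
eef_rot: [1.0, 0.024, -0.0, -0.0]
ft_force: [-0.9, -0.4, 0.2]
width: 0.0298
```

Call:
{"fn": "send_rows", "kwargs": {"commands": [[-0.1,0,-0.1,0,0,0,0.6],[-0.1,0,-0.06,0,0,0,0.6]]}}

```text
time: 47.32
ee_pos: [0.511, 0.0989, 0.023]
eef_rot: [1.0, 0.024, -0.0, -0.0]
ft_force: [3.8, -1.7, 13.9]
width: 0.0295
```

Run:
```python
from h import *
st=r.read_state(); print(st["ee_pos"],st["ft_force"],st["width"])
to(.506,.099,.024,2.9,st)
```

```text
[0.51097763 0.09888255 0.0229985 ] [ 3.77097612 -1.66134897 13.91557509] 0.029509598023905473
heading 2.8 shift/30mm [-0.17  0.    0.03] turn/5deg [-0.01 -0.01  0.03]
```

Call:
{"fn": "send_rows", "kwargs": {"commands": [[-0.07,0,0.04,0,0,0,0.6],[-0.08,0,0,0,0,0,0.6]]}}

```text
time: 47.48
ee_pos: [0.5067, 0.0992, 0.0244]
eef_rot: [1.0, 0.024, 0.0, -0.001]
ft_force: [8.1, 0.2, 2.6]
width: 0.0295
```

Call:
{"fn": "send_rows", "kwargs": {"commands": [[-0.07,0,0,0,0,0,0.6],[-0.06,0,0,0,0,0,0.6]]}}

```text
time: 47.65
ee_pos: [0.5063, 0.0999, 0.0265]
eef_rot: [1.0, 0.024, 0.005, -0.001]
ft_force: [5.5, -0.1, -0.2]
width: 0.0301
```

Contact at x=0.506, consistent. Level, lower and release; go for B.

Call:
{"fn": "send_rows", "kwargs": {"commands": [[0.02,-0.02,-0.08,0,0.1,0,0.6],[0,0,-0.06,0,0,0,0.6],[0,0,0,0,0,0,0.25],[0,0,0,0,0,0,0.1],[0,0,0,0,0,0,-0.05],[0,0,0.2,0,0,0,-0.15],[0,0,0.5,0,0,0,-0.15],[0,0,0.8,0,0,0,-0.15],[0,0,0.9,0,0,0,-0.15],[0.4,0,0.9,0,0,0,-0.15]]}}

```text
time: 48.48
ee_pos: [0.5118, 0.0995, 0.1229]
eef_rot: [1.0, 0.026, -0.006, -0.001]
ft_force: [0.8, 1.2, -0.1]
width: 0.0498
```

Run:
```python
from h import *
im,C,st=snap("wrist","w31.png"); print(st["ee_pos"],st["ft_force"])
to(.565,-.0675,.16,2.9,st)
```

```text
[0.51175158 0.09952669 0.12289962] [ 0.7540215   1.23887706 -0.12763282]
heading 3.0 shift/30mm [ 1.77 -5.57  1.24] turn/5deg [-0.02 -0.15 -0.02]
```

View pics/w31.png

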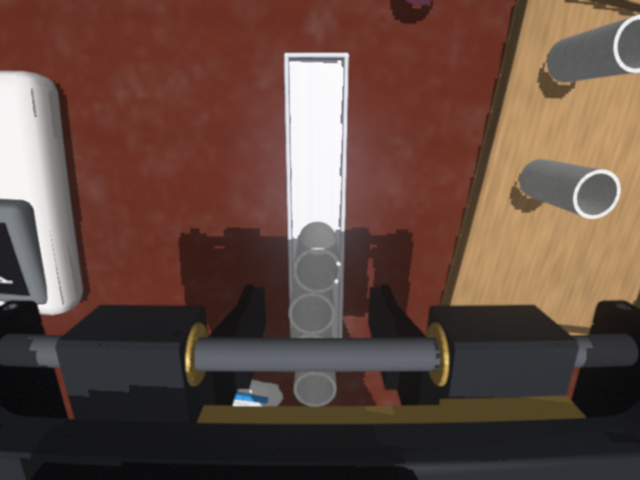

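Call:
{"fn": "send_rows", "kwargs": {"commands": [[0.3,-0.7,0.4,0,-0.05,0,-0.15],[0.3,-0.9,0.4,0,-0.05,0,-0.15],[0.3,-0.9,0.3,0,-0.05,0,-0.15],[0.2,-0.9,0,0,0,0,-0.15],[0.2,-0.9,0,0,0,0,-0.15],[0.2,-0.8,0,0,0,0,-0.15],[0,-0.5,0,0,0,0,-0.15],[0,0,0,0,0,0,-0.15]]}}

```text
time: 49.2
ee_pos: [0.5659, -0.072, 0.1779]
eef_rot: [1.0, 0.029, 0.012, -0.001]
ft_force: [0.3, -0.5, 0.1]
width: 0.0501
```

Run:
```python
from h import *
im,C,st=snap("wrist","w32.png"); print(st["ee_pos"],st["ft_force"])
to(.565,-.0675,.023,2.9,st)
print(proj(C,[(.565,-.0675,.068)]))
```

```text
[ 0.56588512 -0.07196943  0.1778542 ] [ 0.30879    -0.51675235  0.08138434]
heading 3.3 shift/30mm [-0.03  0.15 -5.16] turn/5deg [-0.03  0.28 -0.08]
[[310.09570432 242.87148693]]
```

View pics/w32.png

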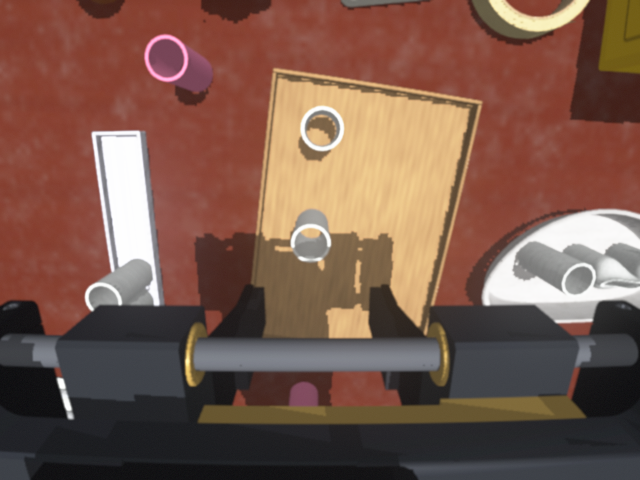

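Call:
{"fn": "send_rows", "kwargs": {"commands": [[-0.05,-0.05,-0.5,0,0.12,-0.05,-0.15],[-0.03,-0.05,-0.6,0,0.12,0,-0.15],[0,0,-0.7,0,0,0,-0.15],[0,0,-0.6,0,0,0,-0.15],[0,0,-0.4,0,0,0,-0.15]]}}

```text
time: 49.67
ee_pos: [0.5635, -0.0671, 0.0914]
eef_rot: [1.0, 0.03, 0.003, -0.002]
ft_force: [0.4, -0.1, -0.2]
width: 0.0502
```

Run:
```python
from h import *
st=r.read_state(); print(st["ee_pos"],st["ft_force"])
to(.565,-.0675,.023,2.9,st)
```

```text
[ 0.56354985 -0.06706098  0.09141962] [ 0.44070146 -0.07909433 -0.22359842]
heading 3.5 shift/30mm [ 0.05 -0.01 -2.28] turn/5deg [-0.04  0.07 -0.12]
```

Call:
{"fn": "send_rows", "kwargs": {"commands": [[0.03,-0.03,-0.4,-0.04,0.06,-0.1,-0.15],[0,-0.02,-0.5,0,0,0,-0.15],[0,0,-0.5,0,0,0,-0.15],[0,0,-0.3,0,0,0,-0.15]]}}

```text
time: 50.0
ee_pos: [0.5625, -0.0642, 0.0337]
eef_rot: [1.0, 0.028, -0.003, -0.001]
ft_force: [-0.3, 0.0, -0.2]
width: 0.0504
```

Run:
```python
from h import *
st=r.read_state(); print(st["ee_pos"],st["ft_force"])
to(.565,-.0675,.023,2.9,st)
```

```text
[ 0.56245931 -0.064207    0.0337466 ] [-0.27611621  0.02004996 -0.23667555]
heading 3.2 shift/30mm [ 0.08 -0.11 -0.36] turn/5deg [-0.01 -0.06 -0.07]
```

Call:
{"fn": "send_rows", "kwargs": {"commands": [[0.08,-0.11,-0.2,0,-0.06,-0.05,-0.15],[0,0,-0.1,0,0,0,-0.1],[0,0,0,0,0,0,0.2],[0,0,0,0,0,0,0.5],[0,0,0,0,0,0,0.6],[0,0,0,0,0,0,0.6],[0,0,0,0,0,0,0.6]]}}

```text
time: 50.58
ee_pos: [0.5654, -0.0662, 0.0236]
eef_rot: [1.0, 0.027, -0.0, -0.001]
ft_force: [0.4, 0.3, -0.3]
width: 0.0296
```

Call:
{"fn": "send_rows", "kwargs": {"commands": [[0,0,0.3,0,0,0,0.6],[0,0,0.5,0,0,0,0.6],[0,0,0.8,0,0,0,0.6],[0,0,0.9,0,0,0,0.6],[0,0.4,0.8,0,0,0,0.6],[0,0.8,0.5,0,0,0,0.6],[-0.05,0.9,0,0,0,0,0.6],[-0.05,0.9,0,0,0,0,0.6],[-0.1,0.9,0,0,0,0,0.6],[-0.1,0.7,0,0,0,0,0.6]]}}

```text
time: 51.42
ee_pos: [0.5575, 0.0717, 0.1576]
eef_rot: [1.0, 0.022, 0.005, 0.001]
ft_force: [-0.4, -0.0, -0.9]
width: 0.0298
```

Run:
```python
from h import *
st=r.read_state(); print(st["ee_pos"],st["ft_force"],st["width"])
to(.547,.1009,.11,2.9,st)
```

```text
[0.55752704 0.0716761  0.15762503] [-0.41478196 -0.00855537 -0.89649268] 0.0297788849808842
heading 2.5 shift/30mm [-0.35  0.97 -1.59] turn/5deg [0.01 0.11 0.09]
```

Call:
{"fn": "send_rows", "kwargs": {"commands": [[-0.15,0.35,-0.2,0,0.06,0.04,0.6],[-0.15,0.25,-0.5,0,0.05,0,0.6],[0,0,-0.7,0,0,0,0.6],[0,0,-0.7,0,0,0,0.6],[0,0,-0.5,0,0,0,0.6],[0,0,-0.2,0,0,0,0.6]]}}

```text
time: 51.92
ee_pos: [0.5483, 0.0971, 0.0789]
eef_rot: [1.0, 0.029, 0.005, 0.001]
ft_force: [-1.2, -1.1, -0.7]
width: 0.0301
```

Run:
```python
from h import *
st=r.read_state(); print(st["ee_pos"],st["ft_force"],st["width"])
to(.547,.1009,.05,2.9,st)
```

```text
[0.54830441 0.09708104 0.07890771] [-1.15744852 -1.14597296 -0.69534943] 0.030088004590484694
heading 3.3 shift/30mm [-0.04  0.13 -0.96] turn/5deg [ 0.01  0.11 -0.08]
```

Call:
{"fn": "send_rows", "kwargs": {"commands": [[-0.03,0.12,-0.2,0,0.1,-0.07,0.6],[0,0,-0.4,0,0,0,0.6],[0,0,-0.3,0,0,0,0.6]]}}

```text
time: 52.17
ee_pos: [0.5482, 0.0998, 0.0521]
eef_rot: [1.0, 0.024, 0.001, 0.001]
ft_force: [0.5, -1.0, 0.1]
width: 0.0298
```

Run:
```python
from h import *
st=r.read_state(); print(st["ee_pos"],st["ft_force"],st["width"])
to(.546,.1009,.026,2.9,st)
```

```text
[0.54823157 0.09984767 0.05206125] [ 0.45497901 -1.03414459  0.11065122] 0.02984277573106908
heading 2.8 shift/30mm [-0.07  0.04 -0.87] turn/5deg [0.02 0.02 0.02]
```

Call:
{"fn": "send_rows", "kwargs": {"commands": [[-0.03,0.03,-0.2,0.02,0.02,0,0.6],[0,0,-0.25,0,0,0,0.6],[0,0,-0.25,0,0,0,0.6],[-0.1,0,-0.08,0,0,0,0.6]]}}

```text
time: 52.5
ee_pos: [0.5446, 0.1004, 0.0259]
eef_rot: [1.0, 0.024, -0.0, -0.0]
ft_force: [-0.4, 0.2, -0.7]
width: 0.0296
```

Run:
```python
from h import *
st=r.read_state(); print(st["ee_pos"],st["ft_force"],st["width"])
to(.537,.1005,.0245,2.9,st)
```

```text
[0.54464717 0.10040639 0.02587944] [-0.39185489  0.15177854 -0.74942538] 0.02957418886924635
heading 2.8 shift/30mm [-0.25  0.   -0.05] turn/5deg [-0.01 -0.01  0.03]
```

Call:
{"fn": "send_rows", "kwargs": {"commands": [[-0.1,0,-0.02,0,0,0,0.6],[-0.1,0,0,0,0,0,0.6],[-0.06,0,0,0,0,0,0.6]]}}

```text
time: 52.75
ee_pos: [0.5362, 0.1006, 0.0248]
eef_rot: [1.0, 0.024, -0.0, -0.001]
ft_force: [6.1, 1.3, 0.3]
width: 0.0295
```

Call:
{"fn": "send_rows", "kwargs": {"commands": [[-0.07,0,0,0,0,0,0.6],[-0.05,0,0,0,0,0,0.6]]}}

```text
time: 52.92
ee_pos: [0.536, 0.1007, 0.027]
eef_rot: [1.0, 0.024, 0.004, -0.001]
ft_force: [4.7, -0.2, -0.4]
width: 0.0296
```

Contact at 0.536. Release and fetch A.

Call:
{"fn": "send_rows", "kwargs": {"commands": [[0.02,-0.02,-0.08,0,0.08,0,0.6],[0,0,-0.06,0,0,0,0.6],[0,0,0,0,0,0,0.25],[0,0,0,0,0,0,0.1],[0,0,0,0,0,0,-0.05],[0,0,0.2,0,0,0,-0.15],[0,0,0.5,0,0,0,-0.15],[0,0,0.8,0,0,0,-0.15],[0,0,0.9,0,0,0,-0.15],[0.4,0,0.9,0,0,0,-0.15]]}}

```text
time: 53.75
ee_pos: [0.5424, 0.1002, 0.1239]
eef_rot: [1.0, 0.026, -0.005, -0.001]
ft_force: [0.7, 0.5, -0.8]
width: 0.0498
```

Call:
{"fn": "send_rows", "kwargs": {"commands": [[0.6,-0.7,0.6,0,-0.05,0,-0.15],[0.6,-0.9,0.5,0,-0.05,0,-0.15],[0.6,-0.9,0.3,0,-0.05,0,-0.15],[0.5,-0.9,0,0,0,0,-0.15],[0.5,-0.9,0,0,0,0,-0.15],[0.4,-0.7,0,0,0,0,-0.15],[0.1,-0.4,0,0,0,0,-0.15],[0,0,0,0,0,0,-0.15]]}}

```text
time: 54.42
ee_pos: [0.6477, -0.0649, 0.1886]
eef_rot: [1.0, 0.029, 0.011, -0.001]
ft_force: [-0.2, -0.3, -0.7]
width: 0.05
```

Run:
```python
from h import *
im,C,st=snap("wrist","w33.png"); print(st["ee_pos"],st["ft_force"])
to(.6495,-.070,.023,2.9,st)
print(proj(C,[(.6495,-.07,.068)]))
```

```text
[ 0.64772014 -0.06489368  0.18861644] [-0.17351782 -0.34879324 -0.74652064]
heading 3.4 shift/30mm [ 0.06 -0.17 -5.52] turn/5deg [-0.04  0.25 -0.09]
[[322.71858391 236.19796243]]
```

View pics/w33.png

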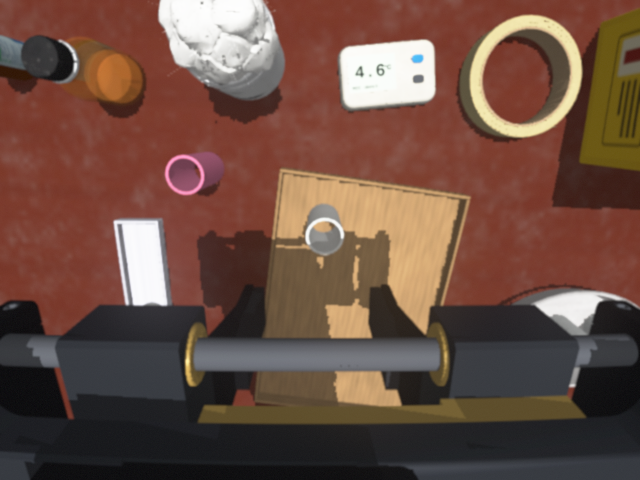

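Call:
{"fn": "send_rows", "kwargs": {"commands": [[0.02,-0.25,-0.5,0,0.12,-0.05,-0.15],[0,-0.2,-0.6,0,0.12,-0.04,-0.15],[0,0,-0.7,0,0,0,-0.15],[0,0,-0.7,0,0,0,-0.15],[0,0,-0.4,0,0,0,-0.15]]}}

```text
time: 54.88
ee_pos: [0.6458, -0.0699, 0.0989]
eef_rot: [1.0, 0.03, 0.001, -0.003]
ft_force: [-0.6, 0.6, 0.3]
width: 0.0497
```

Run:
```python
from h import *
st=r.read_state(); print(st["ee_pos"],st["ft_force"])
to(.6495,-.071,.023,2.9,st)
```

```text
[ 0.64583277 -0.06985338  0.09889503] [-0.57504556  0.55877471  0.2962184 ]
heading 3.4 shift/30mm [ 0.12 -0.04 -2.53] turn/5deg [-0.06  0.01 -0.11]
```

Call:
{"fn": "send_rows", "kwargs": {"commands": [[0.1,-0.06,-0.4,-0.05,0,-0.1,-0.15],[0,-0.02,-0.6,0,0,0,-0.15],[0,0,-0.5,0,0,0,-0.15],[0,0,-0.4,0,0,0,-0.15]]}}

```text
time: 55.22
ee_pos: [0.647, -0.069, 0.0356]
eef_rot: [1.0, 0.027, -0.002, -0.001]
ft_force: [-0.4, -0.6, -0.7]
width: 0.0502
```

Run:
```python
from h import *
st=r.read_state(); print(st["ee_pos"],st["ft_force"])
to(.6495,-.071,.023,2.9,st)
```

```text
[ 0.64704211 -0.0690316   0.03561069] [-0.4219702  -0.60016125 -0.68120548]
heading 3.1 shift/30mm [ 0.08 -0.07 -0.42] turn/5deg [-0.02 -0.03 -0.04]
```

Call:
{"fn": "send_rows", "kwargs": {"commands": [[0.08,-0.07,-0.25,0,-0.03,-0.04,-0.15],[0,0,-0.12,0,0,0,-0.1],[0,0,0,0,0,0,0.2],[0,0,0,0,0,0,0.5],[0,0,0,0,0,0,0.6],[0,0,0,0,0,0,0.6],[0,0,0,0,0,0,0.6]]}}

```text
time: 55.8
ee_pos: [0.6498, -0.0705, 0.0226]
eef_rot: [1.0, 0.026, -0.0, -0.001]
ft_force: [-0.1, 0.6, -0.4]
width: 0.0297
```

Call:
{"fn": "send_rows", "kwargs": {"commands": [[0,0,0.3,0,0,0,0.6],[0,0,0.5,0,0,0,0.6],[0,0,0.8,0,0,0,0.6],[0,0,0.9,0,0,0,0.6],[-0.2,0.4,0.8,0,0,0,0.6],[-0.4,0.8,0.5,0,0,0,0.6],[-0.4,0.9,0,0,0,0,0.6],[-0.4,0.9,0,0,0,0,0.6],[-0.4,0.9,0,0,0,0,0.6],[-0.3,0.7,0,0,0,0,0.6]]}}

```text
time: 56.63
ee_pos: [0.5873, 0.0667, 0.157]
eef_rot: [1.0, 0.02, 0.006, 0.001]
ft_force: [-0.3, 0.1, 0.2]
width: 0.0295
```

Run:
```python
from h import *
st=r.read_state(); print(st["ee_pos"],st["ft_force"],st["width"])
to(.578,.1025,.11,2.9,st)
```

```text
[0.58729639 0.06674338 0.15701596] [-0.31244848  0.13197933  0.23029394] 0.029492027510045524
heading 2.3 shift/30mm [-0.31  1.19 -1.57] turn/5deg [0.01 0.13 0.11]
```

Call:
{"fn": "send_rows", "kwargs": {"commands": [[-0.1,0.5,-0.2,0,0.07,0.05,0.6],[-0.05,0.45,-0.5,0,0.06,0,0.6],[0,0,-0.7,0,0,0,0.6],[0,0,-0.7,0,0,0,0.6],[0,0,-0.5,0,0,0,0.6],[0,0,-0.2,0,0,0,0.6]]}}

```text
time: 57.13
ee_pos: [0.5828, 0.107, 0.0842]
eef_rot: [1.0, 0.029, 0.008, 0.0]
ft_force: [0.8, -0.7, -0.2]
width: 0.0295
```

Run:
```python
from h import *
st=r.read_state(); print(st["ee_pos"],st["ft_force"],st["width"])
to(.578,.1025,.05,2.9,st)
```

```text
[0.58277045 0.10703572 0.08424839] [ 0.83454552 -0.74102903 -0.2104233 ] 0.02953848549505885
heading 3.3 shift/30mm [-0.16 -0.15 -1.14] turn/5deg [ 0.01  0.18 -0.08]
```

Call:
{"fn": "send_rows", "kwargs": {"commands": [[-0.1,-0.15,-0.2,0,0.16,-0.07,0.6],[0,0,-0.4,0,0,0,0.6],[0,0,-0.4,0,0,0,0.6]]}}

```text
time: 57.38
ee_pos: [0.5813, 0.1018, 0.0557]
eef_rot: [1.0, 0.025, 0.002, 0.0]
ft_force: [0.3, -0.5, -0.2]
width: 0.0296
```

Run:
```python
from h import *
st=r.read_state(); print(st["ee_pos"],st["ft_force"],st["width"])
to(.578,.1025,.026,2.9,st)
```

```text
[0.58130001 0.10180964 0.05571789] [ 0.25198499 -0.53992818 -0.15384158] 0.02962610014302064
heading 2.9 shift/30mm [-0.11  0.02 -0.99] turn/5deg [0.01 0.05 0.01]
```

Call:
{"fn": "send_rows", "kwargs": {"commands": [[-0.08,0.02,-0.25,0,0.05,0,0.6],[0,0,-0.3,0,0,0,0.6],[0,0,-0.25,0,0,0,0.6],[-0.1,0,-0.08,0,0,0,0.6]]}}

```text
time: 57.72
ee_pos: [0.5756, 0.1011, 0.0251]
eef_rot: [1.0, 0.024, -0.001, 0.0]
ft_force: [-0.0, -0.6, 0.1]
width: 0.0297
```

Run:
```python
from h import *
st=r.read_state(); print(st["ee_pos"],st["ft_force"],st["width"])
to(.567,.102,.0245,2.9,st)
```

```text
[0.57560224 0.10106284 0.02505076] [-0.00156832 -0.5670414   0.06029647] 0.029742072945306182
heading 2.7 shift/30mm [-0.29  0.03 -0.02] turn/5deg [ 0.01 -0.02  0.03]
```

Call:
{"fn": "send_rows", "kwargs": {"commands": [[-0.1,0.02,0,0,0,0,0.6],[-0.1,0.01,0,0,0,0,0.6],[-0.08,0,0,0,0,0,0.6]]}}

```text
time: 57.97
ee_pos: [0.5659, 0.1024, 0.0242]
eef_rot: [1.0, 0.024, -0.001, 0.0]
ft_force: [2.7, 0.6, -0.8]
width: 0.0295
```

Call:
{"fn": "send_rows", "kwargs": {"commands": [[-0.08,0,0,0,0,0,0.6],[-0.07,0,0,0,0,0,0.6]]}}

```text
time: 58.13
ee_pos: [0.5645, 0.103, 0.0264]
eef_rot: [1.0, 0.024, 0.003, -0.001]
ft_force: [6.9, 0.6, -0.8]
width: 0.0298
```

Call:
{"fn": "send_rows", "kwargs": {"commands": [[0.02,-0.02,-0.08,0,0.08,0,0.6],[0,0,-0.06,0,0,0,0.6],[0,0,0,0,0,0,0.25],[0,0,0,0,0,0,0.1],[0,0,0,0,0,0,-0.05],[0,0,0.2,0,0,0,-0.15],[0,0,0.5,0,0,0,-0.15],[0,0,0.8,0,0,0,-0.15],[0,0,0.9,0,0,0,-0.15],[0,0,0.9,0,0,0,-0.15]]}}

```text
time: 58.97
ee_pos: [0.5606, 0.1021, 0.1236]
eef_rot: [1.0, 0.025, -0.006, -0.0]
ft_force: [-0.1, -0.6, 0.3]
width: 0.0497
```

Call:
{"fn": "send_rows", "kwargs": {"commands": [[-0.4,-0.5,0.6,0,0,0,-0.15],[-0.6,-0.8,0.4,0,0,0,-0.15],[-0.6,-0.8,0,0,0,0,-0.15],[-0.4,-0.8,0,0,0,0,-0.15],[0,-0.8,0,0,0,0,-0.15],[0,-0.7,0,0,0,0,-0.15],[0,-0.4,0,0,0,0,-0.15],[0,0,0,0,0,0,-0.15]]}}

```text
time: 59.63
ee_pos: [0.4997, -0.0415, 0.1714]
eef_rot: [1.0, 0.029, 0.002, 0.002]
ft_force: [-0.5, -0.4, -0.2]
width: 0.0503
```

Run:
```python
from h import *
im,C,st=snap("wrist","w34.png"); print(st["ee_pos"],st["ft_force"])
im,C,st=snap("top","t4.png")
im,C,st=snap("side","s4.png"); crop(im,150,450,190,410,2.6,"s4a.png")
```

```text
[ 0.49967648 -0.0414804   0.1714376 ] [-0.52751964 -0.44047587 -0.21527531]
```

View pics/w34.png

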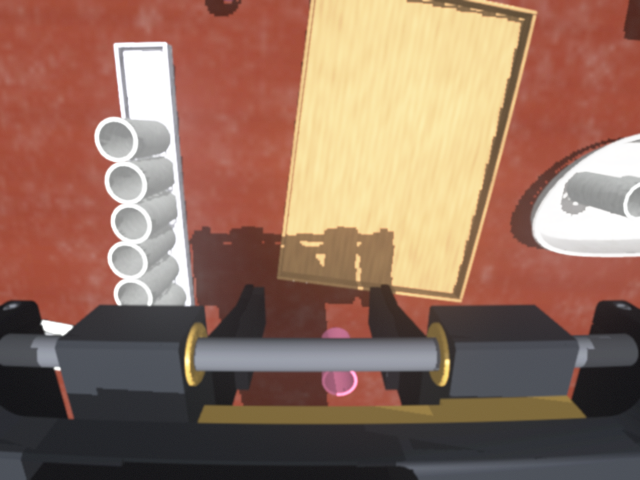

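View pics/t4.png

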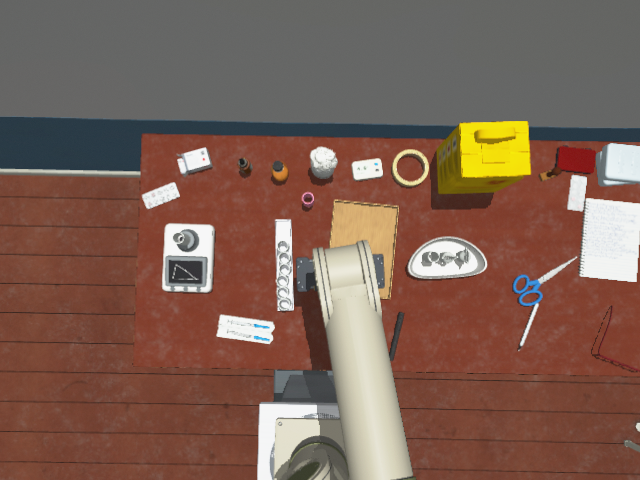

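View pics/s4a.png

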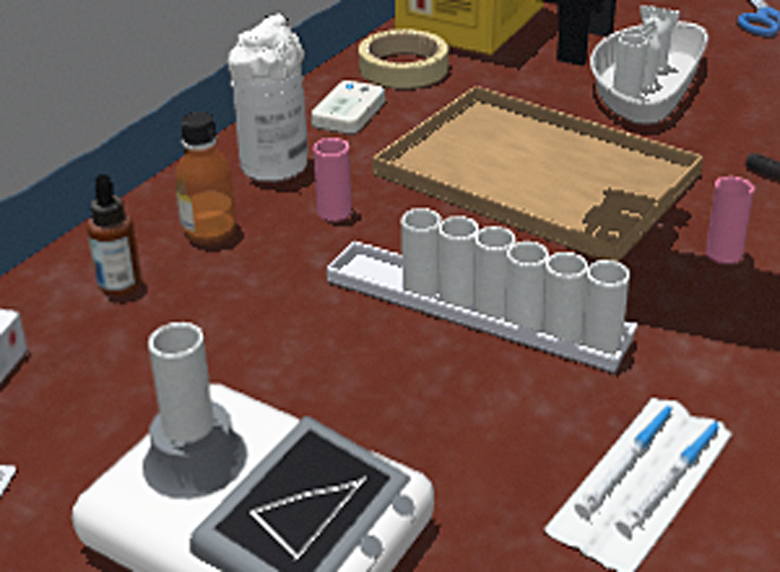

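Call:
{"fn": "send_rows", "kwargs": {"commands": [[-0.5,0.6,0.3,0,0,0,-0.15],[-0.8,0.8,0.3,0,0,0,-0.15],[-0.5,0.6,0.1,0,0,0,-0.15],[-0.2,0.4,0,0,0,0,-0.15],[0,0,0,0,0,0,-0.15],[0,0,0,0,0,0,-0.15]]}}

```text
time: 60.28
ee_pos: [0.437, 0.0463, 0.1924]
eef_rot: [0.999, 0.038, 0.001, -0.001]
ft_force: [-1.1, -0.4, -0.1]
width: 0.0501
```

Run:
```python
from h import *
im,C,st=snap("wrist","w35.png"); print(st["ee_pos"],st["ft_force"])
import pickle; pickle.dump((C,st),open("w35.pkl","wb"))
v=[proj(C,(x,.096,.07))[0] for x in (.4,.64)]; print(v)
u=int((v[0][0]+v[1][0])/2); crop(im,max(0,u-75),u+75,60,310,3.0,"w35a.png"); print(max(0,u-75))
```

```text
[0.43695044 0.04632989 0.19238445] [-1.08833531 -0.35229305 -0.10124392]
[array([252.36448865, 273.19143343]), array([264.29726842, -65.71808343])]
183
```

View pics/w35a.png

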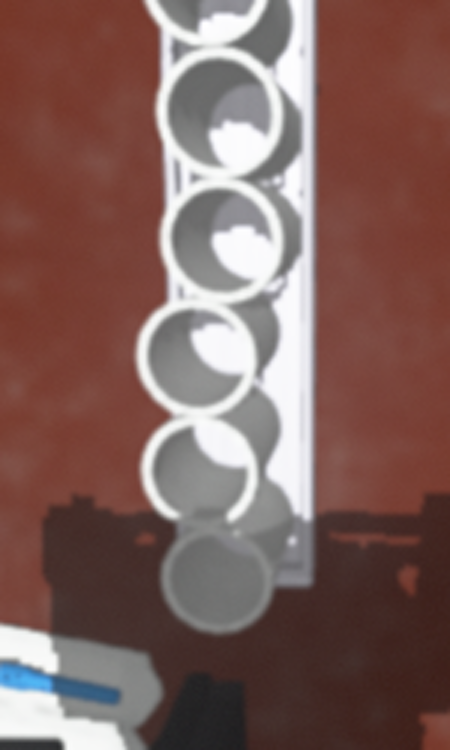

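Run:
```python
from h import *
import pickle
C,st=pickle.load(open("w35.pkl","rb"))
P=np.array([ray(C,(183+u/3,60+v/3),.069)[0][:2] for u,v in [(217,580),(200,469),(198,357),(223,241),(219,112)]]); 
a=np.radians(2.9); x=np.array([np.cos(a),np.sin(a)]); y=np.array([-x[1],x[0]]); o=np.array([.4015,.0935])
print(np.c_[(P-o)@x,(P-o)@y].round(4)); print(np.linalg.norm(np.diff(P,axis=0),axis=1).round(4))
c=[ray(C,(183+u/3,60+v/3),.014)[0][:2] for u,v in [(312,585),(316,0)]]; print([((q-o)@x,(q-o)@y) for q in c])
```

```text
[[ 1.560e-02 -1.000e-04]
 [ 4.620e-02  3.700e-03]
 [ 7.550e-02  3.400e-03]
 [ 1.044e-01 -3.500e-03]
 [ 1.347e-01 -3.000e-03]]
[0.0309 0.0293 0.0297 0.0303]
[(np.float64(-0.004271437682017553), np.float64(-0.02160882938092985)), (np.float64(0.16912130381595455), np.float64(-0.02201201004163124))]
```

Run:
```python
from h import *
im=cv2.imread("pics/t4.png"); dish2(im,cam("top"),(402,500,225,290)); crop(im,400,500,225,290,7,"t4d.png")
im=cv2.imread("pics/s4.png"); crop(im,370,450,180,245,8,"s4d.png")
a=cv2.imread("pics/t1.png"); b=cv2.imread("pics/t4.png")
for n,(u0,u1,v0,v1) in dict(bottles=(230,295,145,190),logger=(350,385,155,185)).items(): print(n,np.abs(a[v0:v1,u0:u1].astype(int)-b[v0:v1,u0:u1]).max())
```

```text
dish [ 0.5465 -0.327 ] hd 5.2 dims [0.1101 0.2086] [ 407  236   80   43 2639]
bottles 7
logger 5
```

View pics/t4d.png

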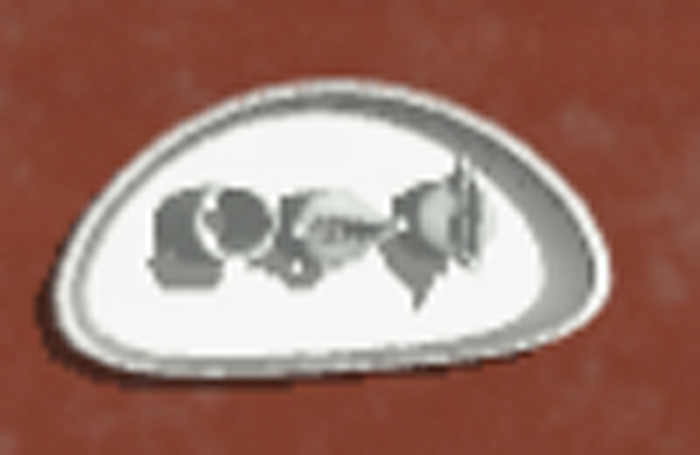

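View pics/s4d.png

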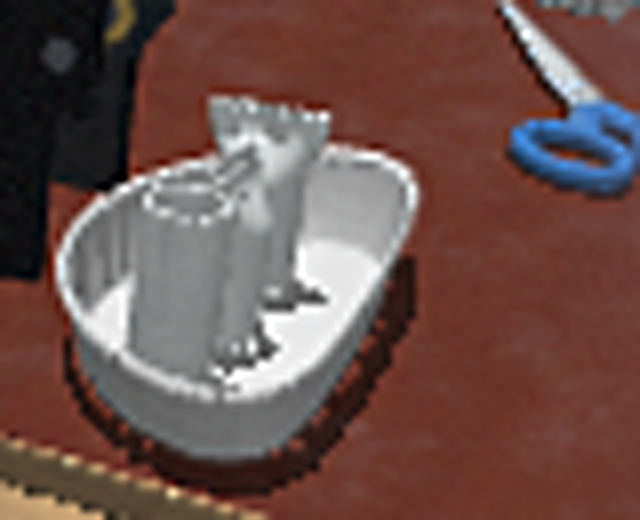

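Run:
```python
from bench import r
print(r.close_job())
```

```text
the job is handed in; nothing more can be done
None
```

The job is done and handed in at about 60 s of the 210 s allowed.

- **Dish:** the used mouthpiece and both crushed ones stand upright in the kidney dish. The dish had moved about 15 mm since I loaded it, while the robot was elsewhere, but all three are still upright inside it.
- **Port:** the front mouthpiece of the rack is down on the shoulder. It slid freely and stopped at about 24 N, and its top in the side view is within a few pixels of where the used one's was.
- **Rack:** the second and third mouthpieces are at the front stop in their original order, with the four sound new ones closed up behind them.
    - I measured the front five. The first is 15.6 mm from the stop, which is touching, and centre-to-centre spacing is 29–31 mm for 30 mm tubes, within measuring error.
    - The sixth was outside that close-up. The side and wrist views show it standing against the fifth.
    - The tubes zigzag by up to about 3.5 mm within the lane's side play.
- **Left alone:** the carton lid is empty, and the amber bottle, dropper bottle and logger show no change between the top pictures. I never touched the pink look-alikes.

No check failed. The wrist and top cameras disagreed by 2–5 mm, so I placed things by close wrist views and contact force.

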